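# Find the tea tin with the stiff hinge

## Robot

A 6-joint arm with a two-finger parallel gripper is mounted at the origin on a cart in front of the work surface, level with it; the furniture and walls round the work are solid. World frame = base frame: x ahead of the robot, y to its left, z up, the work surface at z = 0. Lengths are in m, angles in rad, forces in N, time in s.
With the tool pointing down it reaches from about 0.35 to 0.975 m from the base axis. Payload 4.9 kg.
Tool frame: the origin (TCP) lies on the centre line of the jaws, within the pads' length; the fingertips stand 11 mm ahead of it and the grasp point (between the pads) lies 8 mm behind it (manip.finger_overhang is the distance from the TCP to the fingertips, in m); y points along the fingers, z is the direction in which the jaws open and shut, and the axes are right-handed (so a half turn about y gives the same grasp; the last joint's range is limited). The gripper opens to 85 mm and grips with 20 to 120 N. Pads are 22 mm wide; open, the fingers measure 114 mm over their backs; the gripper's body (76 mm by 85 mm) begins 54 mm behind the grasp point. The pads swing forward as they close: fully open they stand 13 mm farther back than shut.
Start: joints at [1.137, 0.053, 1.613, -0, 1.476, -0.119], TCP at [0.194, 0.594, 0.214] pointing down, gripper open.
Joint ranges: [-3.01, 3.01], [-1.01, 2.22], [0.06, 2.58], [-1.02, 4.17], [0.09, 2.62], [-3.14, 3.14]. Speed limits (rad/s): [2.57, 2.57, 3.14, 3.14, 3.14, 3.14].

## Interface

Orientations are given as a unit quaternion [w, x, y, z].
In Python, from plant import readout, cams, workorder, manip gives the robot as it stands.
- The arm moves only by the tool play_rows, never from a script. Its arguments are lists of equal length, an entry for each row: "slide": the shift along the tool's x, y, z in cm, a list of three; "yaw": the turn about the tool's y in degrees; "grip": the closure, from -1 (fully open) to 1 (shut), so that 0 is half open. In form: {"slide": [[x, y, z], ...], "yaw": [yaw, ...], "grip": [grip, ...]}. A call has 1 to 12 rows; each row shifts and turns the commanded pose from where the row before left it, along the tool's axes as they then stand; what a row does not reach is not made up. A row lasts 1/10 s, in which the tool goes at most 50 mm and 8.59 degrees, less where a joint would pass 70% of its speed; a pose out of reach is approached as far as the arm can. A call with a gripper value outside its range is refused whole. The fingers move at their own pace and stop on an object; the grip force is fixed at half the most. Time passes only in rows, so rows that do not move let the fingers close. It gives the time, the measured TCP pose, the force and the opening at its end, in the units of the state.
- readout.state(): the state, without advancing time (a new reading comes with each control period).
- cams.grab_frame(name): name is "side" or "top" or "wrist"; returns a dict with "image" (420x560x3 uint8, red, green, blue), "mtx" (3x3 intrinsics, pixels), "R" (3x3) and "t" (3): a world point X has camera coordinates R X + t; the wrist camera has in their place "mount" (4x4, takes a point from camera to tool coordinates, whose origin is the TCP and whose axes are the tool frame's). Camera axes: x right, y down, z forward; pixel columns grow to the right and rows downward; lengths in m; the calibration is good to about 2 mm. A picture is of the moment at which its call begins: read the wrist's pose just before it. There is no depth.
- workorder.job_done(): hands the job in, once; it reports no verdict.
The state is a dict: "time": time; "joint_pos": joint angles; "joint_vel": joint speeds; "joint_efforts": joint torques, N m; "tool_pos": TCP position; "tool_rot": TCP orientation; "contact_force": force on the tool from outside, world axes, zero at the start; "ft_torque": the same for the moment, N m; "gripper_width": opening from 0.0 (shut) to 1.0 (fully open).
Only numpy, scipy, OpenCV 4.12 (cv2) and the standard library are available. Lean on these libraries where they do the work, as an engineer would, in place of code of your own. Each camera call takes 0.05 s, during which the arm holds its last target.

## Task

One of the three green tea tins has a stiff hinge: working from left to right, as seen from the robot, lift each tin's lid about half-way and let go - a good lid drops shut by itself, a stiff one stays up. Then shut the stiff tin and stand it upright on the middle of the blue notepad; leave the two good tins shut where they stand, and do not disturb the mustard jar or the mug.

Things in the scene. Friction and masses are not known exactly. Their poses are not given: they have to be found in the camera images.
- tea_tin_1_centre (a point): One of three tea tins that look the same: green box 90 mm long (its x), 60 mm wide (its y), 61 mm high, walls 4 mm, about 0.6 kg, loose, with a hinged lid 90 x 58 x 8 mm flush on top (closed: top of the lid 69 mm, top of the knob 98 mm above its foot). This point is on its middle axis, 35 mm above its foot. x points from the front (blank white label) to the hinge at the back, z up. Grip it across its 60 mm width, on the body below the lid.
- tea_tin_1_knob (a point): Centre of the brass ball knob (18 mm across, on an 8 mm neck) on that tin's lid, near the front; 20 mm above the lid's top face and 70 mm in front of the hinge line. Axes as the tin's, turning with the lid. The ball turns in the grip, so the lid can be followed half-way up with the fingers kept upright; a wall cabinet hangs behind the left end of the work, so do not lean the hand back towards it.
- tea_tin_1_hinge (a point): Middle of that tin's hinge line, fixed on the tin: top of its back edge, 61 mm above the foot, 45 mm behind the tin's middle. The line runs along the tin's y.
- tea_tin_1_lid (a joint): That tin's lid angle in rad: 0 shut, growing as the front edge rises, stop at 1.2 (still short of upright, so a freely swinging lid let go anywhere falls shut in well under a second; a stiff one stays where it is let go). A stiff lid takes about 1.5 N at the knob to lift and about 1 N to shut, and does not shut itself.
- tea_tin_2_centre (a point): One of three tea tins that look the same: green box 90 mm long (its x), 60 mm wide (its y), 61 mm high, walls 4 mm, about 0.6 kg, loose, with a hinged lid 90 x 58 x 8 mm flush on top (closed: top of the lid 69 mm, top of the knob 98 mm above its foot). This point is on its middle axis, 35 mm above its foot. x points from the front (blank white label) to the hinge at the back, z up. Grip it across its 60 mm width, on the body below the lid.
- tea_tin_2_knob (a point): Centre of the brass ball knob (18 mm across, on an 8 mm neck) on that tin's lid, near the front; 20 mm above the lid's top face and 70 mm in front of the hinge line. Axes as the tin's, turning with the lid. The ball turns in the grip, so the lid can be followed half-way up with the fingers kept upright; a wall cabinet hangs behind the left end of the work, so do not lean the hand back towards it.
- tea_tin_2_hinge (a point): Middle of that tin's hinge line, fixed on the tin: top of its back edge, 61 mm above the foot, 45 mm behind the tin's middle. The line runs along the tin's y.
- tea_tin_2_lid (a joint): That tin's lid angle in rad: 0 shut, growing as the front edge rises, stop at 1.2 (still short of upright, so a freely swinging lid let go anywhere falls shut in well under a second; a stiff one stays where it is let go). A stiff lid takes about 1.5 N at the knob to lift and about 1 N to shut, and does not shut itself.
- tea_tin_3_centre (a point): One of three tea tins that look the same: green box 90 mm long (its x), 60 mm wide (its y), 61 mm high, walls 4 mm, about 0.6 kg, loose, with a hinged lid 90 x 58 x 8 mm flush on top (closed: top of the lid 69 mm, top of the knob 98 mm above its foot). This point is on its middle axis, 35 mm above its foot. x points from the front (blank white label) to the hinge at the back, z up. Grip it across its 60 mm width, on the body below the lid.
- tea_tin_3_knob (a point): Centre of the brass ball knob (18 mm across, on an 8 mm neck) on that tin's lid, near the front; 20 mm above the lid's top face and 70 mm in front of the hinge line. Axes as the tin's, turning with the lid. The ball turns in the grip, so the lid can be followed half-way up with the fingers kept upright; a wall cabinet hangs behind the left end of the work, so do not lean the hand back towards it.
- tea_tin_3_hinge (a point): Middle of that tin's hinge line, fixed on the tin: top of its back edge, 61 mm above the foot, 45 mm behind the tin's middle. The line runs along the tin's y.
- tea_tin_3_lid (a joint): That tin's lid angle in rad: 0 shut, growing as the front edge rises, stop at 1.2 (still short of upright, so a freely swinging lid let go anywhere falls shut in well under a second; a stiff one stays where it is let go). A stiff lid takes about 1.5 N at the knob to lift and about 1 N to shut, and does not shut itself.
- notepad_top (a point): Centre of the top face of the dark blue notepad lying fixed on the worktop beyond the tins: 148 mm along its x, 109 mm along its y, 14 mm thick, top face 14 mm above the worktop.
- mustard_jar_centre (a point): Middle of the loose mustard jar with a dark brown lid, 69 mm across, 99 mm high; a bystander.
- mug_centre (a point): Middle of the loose green and white mug, 86 mm across, 88 mm high, handle reaching 35 mm out; a bystander.

How it is judged:
By the outcome, as a careful person would: the job done as asked, in the order asked, and still so for the second after the job is handed in, with the robot touching nothing.
It also fails if it takes over 70 s, if anything falls off the work surface, if the arm or the gripper's body presses on something with over 40 N, if the wrist force passes 120 N, or if a joint passes its speed limit or range.

## Working session

There is one attempt and no reset: what is moved stays moved. The work goes in short steps, Python scripts to look and compute and a tool call to move; the robot and the scene stay as the last step left them, time stands still between calls to the robot, and variables do not carry over. Pictures are saved under pics/ and viewed, and the job is handed in when it is done.

Besides the shell and the picture viewer there is one more tool, called after ">>>" by a JSON object that holds its "fn" and its "kwargs". play_rows: Moves the arm, as the interface text tells. Its arguments: {"type":"object","properties":{"slide":{"type":"array","items":{"type":"array","items":{"type":"number"}}},"yaw":{"type":"array","items":{"type":"number"}},"grip":{"type":"array","items":{"type":"number"}}},"required":["slide","yaw","grip"]}

```bash
ls; mkdir -p pics; python3 - <<'E'
from plant import readout,cams,manip
import cv2,pickle
print(readout.state()); print(manip.finger_overhang, [a for a in dir(manip) if a[0]!='_'])
for n in ["side","top","wrist"]:
    f=cams.grab_frame(n); cv2.imwrite(f"pics/{n}0.png",f["image"][:,:,::-1]); pickle.dump(f,open(f"pics/{n}0.pkl","wb"))
    print(n,{k:v for k,v in f.items() if k!="image"})
E
```

```text
pics
{'time': 0.0, 'joint_pos': array([ 1.13700221e+00,  5.33913236e-02,  1.61433197e+00,  1.32446044e-05,
        1.47602598e+00, -1.18986717e-01]), 'joint_vel': array([-0.00034732, -0.00160255, -0.00234343, -0.00099188, -0.0002077 ,
        0.00074441]), 'joint_efforts': array([ 1.46449594e-03, -3.93670249e+01, -3.70186293e+01,  7.36181300e-05,
        6.58624631e-03,  1.47062991e-05]), 'tool_pos': array([0.19321939, 0.59366417, 0.21261904]), 'tool_rot': array([-0.69763249,  0.69909703, -0.11105512,  0.11063002]), 'contact_force': array([-0.43359071,  0.57566427, -0.36088473]), 'ft_torque': array([-0.01419947, -0.00629072, -0.01357144]), 'gripper_width': 1.001718744554552}
0.011 ['IKError', 'finger_overhang']
side {'mtx': array([[450.72693527,   0.        , 272.96536419],
       [  0.        , 450.72693527, 215.50511718],
       [  0.        ,   0.        ,   1.        ]]), 'R': array([[ 0.972437  , -0.23313205, -0.00396535],
       [-0.19544145, -0.80571221, -0.55913368],
       [ 0.12715705,  0.54449727, -0.82906803]]), 't': array([-0.46971672,  0.26619936,  0.75522053])}
top {'m
[... 180 characters left out ...]
459 , -0.99949882, -0.0310734 ],
       [-0.99353602,  0.00952652, -0.11311682],
       [ 0.11335615,  0.03018865, -0.99309568]]), 't': array([0.18587916, 0.52923092, 0.87420028])}
wrist {'mtx': array([[373.79839567,   0.        , 283.21314388],
       [  0.        , 373.79839567, 205.25475741],
       [  0.        ,   0.        ,   1.        ]]), 'mount': array([[ 6.60068938e-04,  9.53035345e-01,  3.02858374e-01,
        -7.73066448e-02],
       [-2.57497400e-04, -3.02858268e-01,  9.53035573e-01,
        -1.59886073e-01],
       [ 9.99999749e-01, -7.07054422e-04,  4.54967879e-05,
        -2.61541546e-04],
       [ 0.00000000e+00,  0.00000000e+00,  0.00000000e+00,
         1.00000000e+00]])}
```

View pics/top0.png

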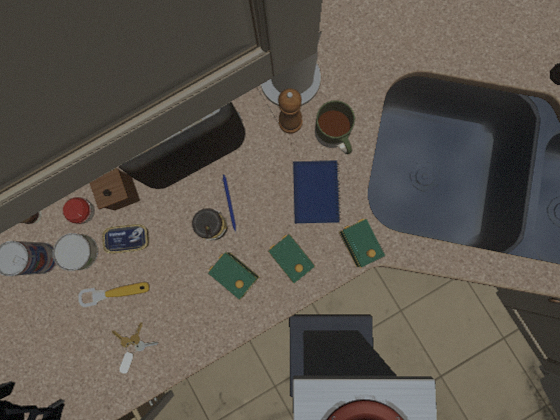

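View pics/side0.png

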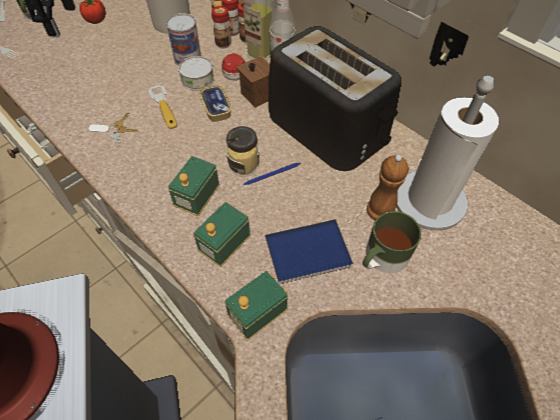

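View pics/wrist0.png

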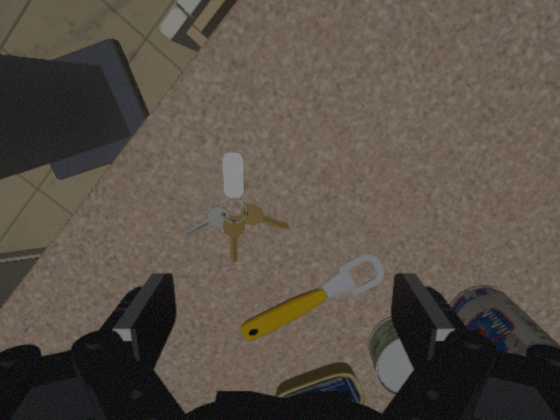

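Top view: tins at about (233,276), (292,258), (363,243) px, knobs towards the robot. Notepad at (317,191), mug (335,123), jar (208,223). The cabinet is at the upper left. Next I measure them.

```bash
cat > h.py <<'E'
import numpy as np,cv2,pickle
from scipy.spatial.transform import Rotation as Ro
def ray(f,u,v):
    d=np.linalg.inv(f["mtx"])@np.array([u,v,1.]); R=f["R"];return -R.T@f["t"],R.T@d
def onz(f,u,v,z):
    c,d=ray(f,u,v); return c+d*(z-c[2])/d[2]
def tri(f1,p1,f2,p2):
    c1,d1=ray(f1,*p1);c2,d2=ray(f2,*p2)
    s=np.linalg.lstsq(np.c_[d1,-d2],c2-c1,rcond=None)[0]
    a=c1+d1*s[0];b=c2+d2*s[1];return (a+b)/2,np.linalg.norm(a-b)
def proj(f,X):
    p=f["mtx"]@(f["R"]@np.asarray(X)+f["t"]);return p[:2]/p[2]
def mask(f,lo,hi):
    hsv=cv2.cvtColor(f["image"],cv2.COLOR_RGB2HSV);return cv2.inRange(hsv,np.array(lo),np.array(hi))
def blobs(m,a0):
    o=[]
    cs,_=cv2.findContours(m,cv2.RETR_EXTERNAL,cv2.CHAIN_APPROX_NONE)
    for c in cs:
        a=cv2.contourArea(c)
        if a>=a0:o.append((a,c))
    return o
def tool(st):  # wrist frame->fill R,t
    q=st["tool_rot"];return Ro.from_quat([q[1],q[2],q[3],q[0]]).as_matrix(),np.array(st["tool_pos"])
def wristRt(f,st):
    Rt,p=tool(st);M=np.eye(4);M[:3,:3]=Rt;M[:3,3]=p
    T=np.linalg.inv(M@f["mount"]);f["R"]=T[:3,:3];f["t"]=T[:3,3];return f
E
python3 - <<'E'
from h import *
F={n:pickle.load(open(f"pics/{n}0.pkl","rb")) for n in("top","side")}
K={}
for n,f in F.items():
    m=mask(f,(8,150,110),(22,255,255)); K[n]=[]
    print(n,"knob")
    for a,c in blobs(m,8):
        M=cv2.moments(c);p=(M['m10']/M['m00'],M['m01']/M['m00']);print(a,np.round(p,1));K[n].append(p)
    m=mask(f,(65,90,25),(95,255,255)); m=cv2.morphologyEx(m,cv2.MORPH_CLOSE,np.ones((7,7)))
    print("green")
    for a,c in blobs(m,200):
        r=cv2.minAreaRect(c);print(a,np.round(r[0],1),np.round(r[1],1))
        if n=="top" and a>400:
            w=np.array([onz(f,*q,0.069)[:2] for q in cv2.boxPoints(r)]);print(np.round(w,4).tolist(),np.round(w.mean(0),4))
    m=mask(f,(108,120,25),(125,255,255))
    print("blue")
    for a,c in blobs(m,500):
        r=cv2.minAreaRect(c);w=np.array([onz(f,*q,0.014)[:2] for q in cv2.boxPoints(r)]);print(a,np.round(w,4).tolist(),w.mean(0))
E
```

```text
top knob
13.0 [146.5 288. ]
186.0 [124.2 289.9]
green
929.0 [231.8 275.8] [40.2 25.7]
[[0.39, 0.3425], [0.4326, 0.3069], [0.3768, 0.2391], [0.3349, 0.2747]] [0.3835 0.2908]
945.0 [291.1 258.4] [39.8 25.8]
[[0.4362, 0.2107], [0.4712, 0.1667], [0.404, 0.1131], [0.3696, 0.1568]] [0.4202 0.1618]
922.5 [363.3 242.6] [39.8 25.9]
[[0.4796, 0.0486], [0.5045, -0.0024], [0.4271, -0.0383], [0.4025, 0.0122]] [0.4534 0.005 ]
blue
1870.5 [[0.6466, 0.1487], [0.6453, 0.0517], [0.503, 0.0548], [0.5038, 0.1501]] [0.57466262 0.10132565]
side knob
80.5 [243.4 301.5]
69.0 [210.5 228.6]
28.0 [372.6 213.4]
213.0 [386.2 203. ]
22.5 [389.5 180.9]
49.0 [183.7 178.5]
341.5 [395.4 167.9]
199.0 [167.5 114.8]
green
1567.5 [256.2 298.1] [33.6 52. ]
1113.0 [220.8 225.3] [26.9 47.4]
845.5 [191.5 175.5] [24.2 43.5]
blue
3003.5 [[0.505, 0.1424], [0.6594, 0.1485], [0.648, 0.0513], [0.5029, 0.0479]] [0.57881486 0.09751672]
```

```bash
python3 - <<'E'
from h import *
F={n:pickle.load(open(f"pics/{n}0.pkl","rb")) for n in("top","side")}
t=F["top"];m=mask(t,(8,140,70),(24,255,255))
kt=[]
for a,c in blobs(m,5):
    M=cv2.moments(c);p=(M['m10']/M['m00'],M['m01']/M['m00'])
    if 215<p[0]<390 and 235<p[1]<300:kt.append(p)
kt.sort();print(np.round(kt,1))
ks=[(183.7,178.5),(210.5,228.6),(243.4,301.5)]
for a,b in zip(kt,ks):
    X,e=tri(t,a,F["side"],b);print("knob",np.round(X,4),round(e,4),"ontoz",np.round(onz(t,*a,.089),4))
for n in("top",):
    im=t["image"][140:310,195:400];im=cv2.resize(im,None,fx=3.8,fy=3.5,interpolation=cv2.INTER_CUBIC);im=np.clip(im*1.8,0,255);cv2.imwrite("pics/topz.png",im[:,:,::-1].astype('uint8'))
E
```

```text
[[239.  283.5]
 [298.3 267.7]
 [370.8 253. ]]
knob [0.3685 0.273  0.0832] 0.0014 ontoz [0.3682 0.2722 0.089 ]
knob [0.4011 0.1466 0.082 ] 0.0016 ontoz [0.4006 0.1466 0.089 ]
knob [ 0.4313 -0.0076  0.085 ] 0.0013 ontoz [ 0.4306 -0.0068  0.089 ]
```

View pics/topz.png

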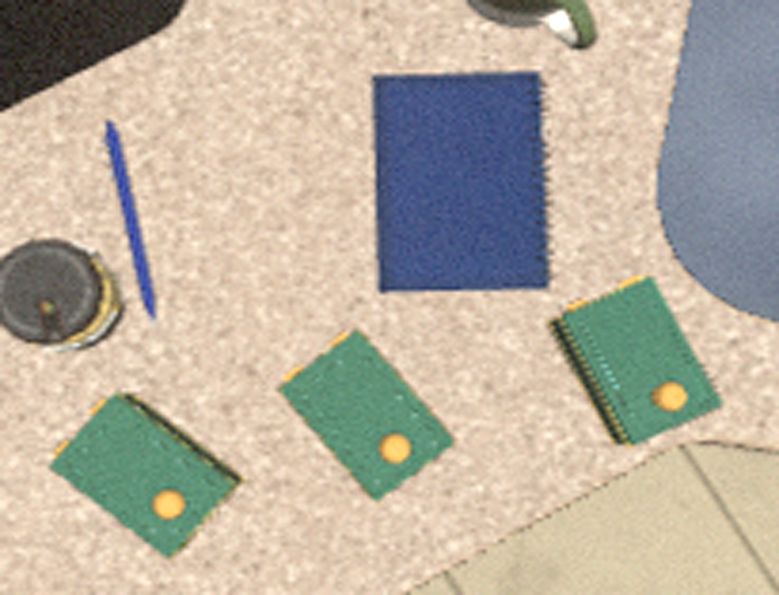

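```bash
python3 - <<'E'
from h import *
from plant import readout
R,p=tool(readout.state());print(np.round(R,3),p)
for i,(c,a) in enumerate([((.3835,.2908),50.7),((.4202,.1618),38.75),((.4534,.005),25.)]):
    x=np.array([np.cos(np.radians(a)),np.sin(np.radians(a))]);print(i+1,"knob",c-.025*x,"hinge",c+.045*x)
print(np.degrees(np.arctan2(R[1,0],R[0,0])))
E
```

```text
[[ 0.951 -0.001  0.31 ]
 [-0.31  -0.001  0.951]
 [-0.    -1.    -0.002]] [0.19328668 0.59381507 0.21294254]
1 knob [0.36766548 0.27145399] hinge [0.41200214 0.32562281]
2 knob [0.40070289 0.14615191] hinge [0.4552948  0.18996656]
3 knob [ 0.43074231 -0.00556546] hinge [0.49418385 0.02401782]
-18.03507859695314
```

>>> {"fn": "play_rows", "kwargs": {"slide": [[3.0, -0.4, -2.8], [3.0, -0.4, -2.8], [3.0, -0.4, -2.8], [3.0, -0.4, -2.8], [3.0, -0.4, -2.8], [3.0, -0.4, -2.8], [3.0, -0.4, -2.8], [3.0, -0.4, -2.8], [2.6, -0.4, -2.8], [0, 0, 0]], "yaw": [0, 0, 0, 0, 0, 0, 0, 0, 0, 0], "grip": [-1, -1, -1, -1, -1, -1, -1, -1, -1, -1]}}

```text
time: 1.15
tool_pos: [0.3701, 0.2693, 0.2504]
tool_rot: [-0.698, 0.698, -0.112, 0.113]
contact_force: [0.0, -0.1, 1.2]
gripper_width: 1.007
```

>>> {"fn": "play_rows", "kwargs": {"slide": [[0, 0, 0], [0, 0, 0], [0, 0, 0], [0, 0, 0], [0, 0, 0], [0, 0, 0], [0, 0, 0], [0, 0, 0], [0, 0, 0], [0, 0, 0], [0, 0, 0]], "yaw": [-7.6, -7.6, -7.6, -7.6, -7.6, -7.6, -7.6, -7.6, -7.6, 0, 0], "grip": [-1, -1, -1, -1, -1, -1, -1, -1, -1, -1, -1]}}

```text
time: 2.25
tool_pos: [0.3681, 0.2726, 0.2496]
tool_rot: [0.64, -0.64, -0.3, 0.3]
contact_force: [-0.3, -0.5, -0.1]
gripper_width: 0.999
```

```bash
cat >> h.py <<'E'
def shot(name):
    from plant import cams,readout
    st=readout.state();f=cams.grab_frame("wrist");wristRt(f,st)
    cv2.imwrite(f"pics/{name}.png",f["image"][:,:,::-1]);pickle.dump(f,open(f"pics/{name}.pkl","wb"));return f,st
E
python3 - <<'E'
from h import *
f,st=shot("w1");R,p=tool(st);print(st["time"],p,np.degrees(np.arctan2(R[1,0],R[0,0])))
for X in [(.3677,.2715,.089),(.412,.3256,.061)]: print(proj(f,X))
E
```

```text
2.25 [0.36807461 0.27256775 0.24960777] 50.23939179961318
[283.0534076  177.89687837]
[283.65366296 239.1258258 ]
```

View pics/w1.png

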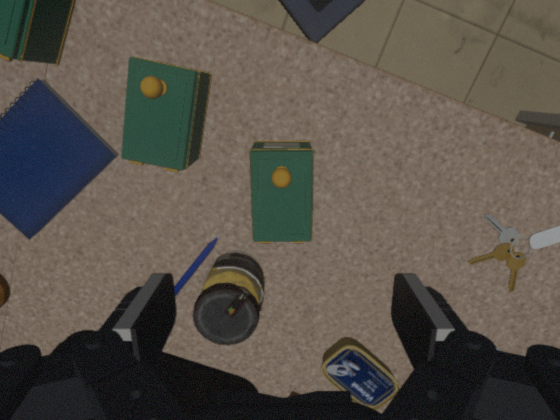

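Knob 1 is at (282,177) px, predicted (283,178), and the tin is aligned with the image axis. The measurements agree. Checking clearances to the jar.

```bash
python3 - <<'E'
from h import *
f=pickle.load(open("pics/w1.pkl","rb"));t=pickle.load(open("pics/top0.pkl","rb"))
print("knob1",onz(f,282,177.3,.089),tri(t,(239,283.5),f,(282,177.3)))
print("knob2",tri(t,(298.3,267.7),f,(151.5,87)))
j=onz(t,207.5,223.5,.099);print("jar top",j, onz(f,226,315,.099))
k=np.array([.3677,.2715]);a=np.radians(50.5)
d=j[:2]-k;print("jar in tin1 frame from knob",d@[np.cos(a),np.sin(a)],d@[-np.sin(a),np.cos(a)])
# tin edges in wrist image
m=mask(f,(65,90,25),(95,255,255));m=cv2.morphologyEx(m,cv2.MORPH_CLOSE,np.ones((7,7)))
for A,c in blobs(m,1000):
    print(A,[np.round(onz(f,*q,.069)[:2],4).tolist() for q in cv2.boxPoints(cv2.minAreaRect(c))])
m=mask(f,(108,120,25),(125,255,255))
for A,c in blobs(m,1000):
    r=cv2.minAreaRect(c);w=np.array([onz(f,*q,.014)[:2] for q in cv2.boxPoints(r)]);print("pad",w.round(4).tolist(),w.mean(0))
E
```

```text
knob1 [0.36806688 0.27049422 0.089     ] (array([0.36823408, 0.27164887, 0.08710393]), np.float64(0.0016262351500517592))
knob2 (array([0.40042366, 0.14600286, 0.09494131]), np.float64(0.0014657570730503193))
jar top [0.49518777 0.33897786 0.099     ] [0.4947993  0.33836276 0.099     ]
jar in tin1 frame from knob 0.1331597671124662 -0.055451504292154105
4962.0 [[0.3777, 0.2378], [0.3356, 0.2714], [0.389, 0.3412], [0.4344, 0.305]]
6171.5 [[0.4761, 0.1679], [0.404, 0.112], [0.3634, 0.152], [0.4324, 0.2116]]
2208.0 [[0.4527, 0.0137], [0.4127, 0.047], [0.4469, 0.0758], [0.4886, 0.0411]]
pad [[0.6437, 0.0499], [0.505, 0.0499], [0.5008, 0.1475], [0.6478, 0.1549]] [0.57432824 0.10054954]
```

>>> {"fn": "play_rows", "kwargs": {"slide": [[-0.1, 2.5, -0.1], [0, 3, 0], [0, 3, 0], [0, 3, 0], [0, 2, 0], [0, 1.5, 0], [0, 0.9, 0], [0, 0, 0], [0, 0, 0]], "yaw": [0, 0, 0, 0, 0, 0, 0, 0, 0], "grip": [0, 0, 0, 0, 0, 0, 0, 0, 0]}}

```text
time: 3.2
tool_pos: [0.369, 0.2711, 0.0916]
tool_rot: [0.64, -0.64, -0.301, 0.3]
contact_force: [-0.5, -0.5, 1.1]
gripper_width: 0.5
```

```bash
python3 - <<'E'
from h import *
from plant import cams
f,st=shot("w2");R,p=tool(st);print(st["time"],p,st["contact_force"],st["gripper_width"])
s=cams.grab_frame("side");cv2.imwrite("pics/s2.png",cv2.resize(s["image"][120:260,100:320],None,fx=3.5,fy=3.5)[:,:,::-1])
E
```

```text
3.2 [0.36895319 0.27114147 0.09159235] [-0.53556322 -0.51483524  1.06304988] 0.5002678186123319
```

View pics/w2.png

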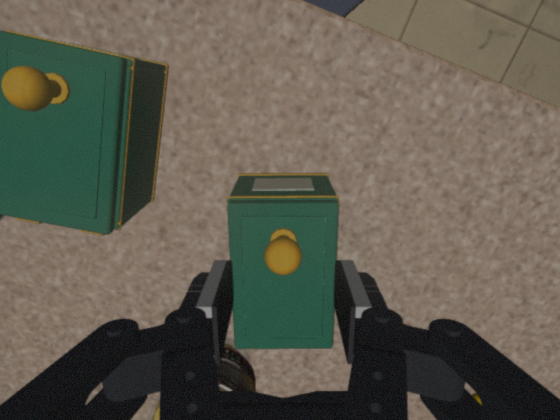

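View pics/s2.png

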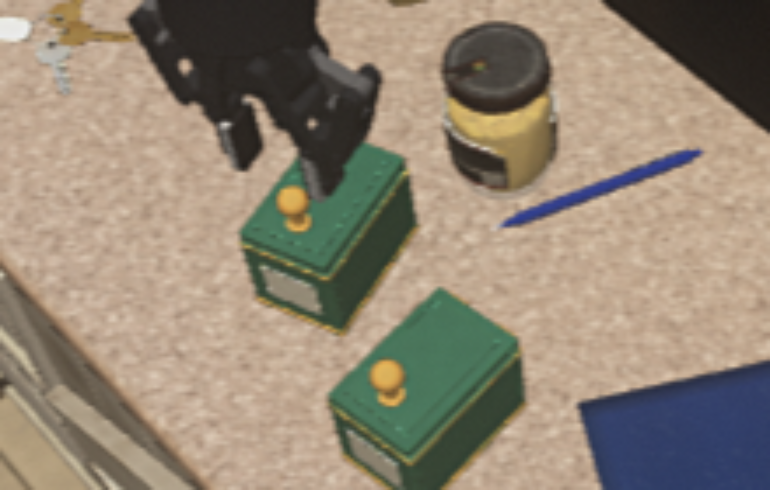

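```bash
python3 - <<'E'
from h import *
f=pickle.load(open("pics/w2.pkl","rb"))
print(onz(f,283.5,256,.089),proj(f,[.36895,.27114,.0916]),proj(f,[.36895,.27114,.089]))
w=pickle.load(open("pics/w1.pkl","rb"))
print(tri(w,(282,177.3),f,(283.5,256)))
E
```

```text
[0.3686956  0.27056469 0.089     ] [283.86678127 259.56568366] [283.85972283 257.15595067]
(array([0.36795157, 0.27001629, 0.09087868]), np.float64(0.00044602685677320867))
```

>>> {"fn": "play_rows", "kwargs": {"slide": [[0, 0, 0], [0, 0, 0], [0, 0, 0], [0, 0, 0], [0, 0, 0], [0, 0, 0], [0, 0, 0], [0, 0, 0]], "yaw": [0, 0, 0, 0, 0, 0, 0, 0], "grip": [1, 1, 1, 1, 1, 1, 1, 1]}}

```text
time: 4.1
tool_pos: [0.3685, 0.2709, 0.0909]
tool_rot: [0.64, -0.64, -0.301, 0.301]
contact_force: [0.3, -0.3, 0.6]
gripper_width: 0.002
```

```bash
python3 - <<'E'
from h import *
from plant import cams
f,st=shot("w3");R,p=tool(st);print(st["time"],p,st["contact_force"],st["gripper_width"])
s=cams.grab_frame("side");cv2.imwrite("pics/s3.png",cv2.resize(s["image"][120:260,100:320],None,fx=3.5,fy=3.5)[:,:,::-1])
E
```

```text
4.1 [0.36851376 0.27088371 0.09086696] [ 0.29061317 -0.27653796  0.55184378] 0.0016055913528242583
```

View pics/w3.png

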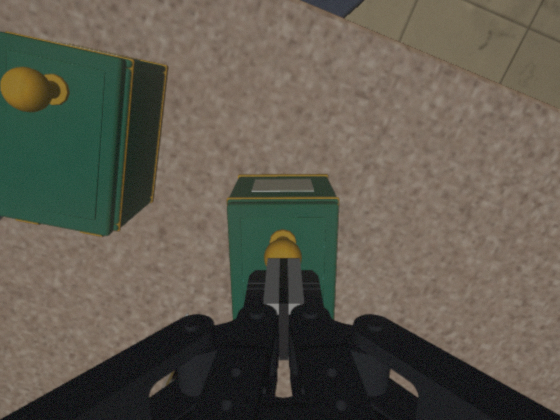

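View pics/s3.png

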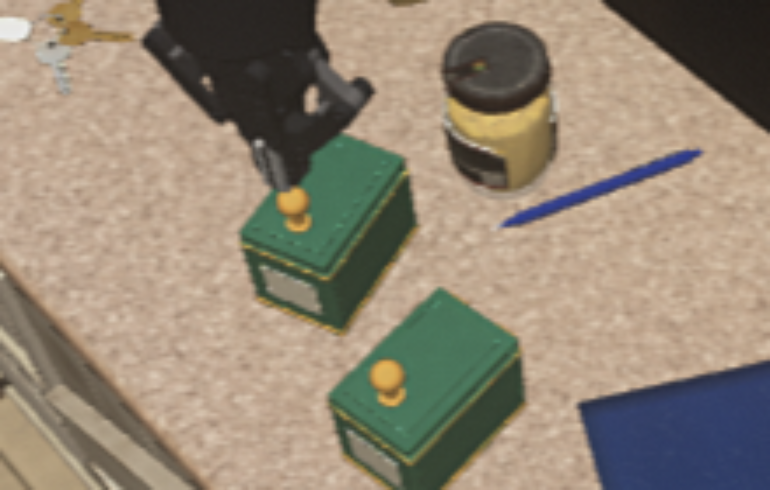

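```bash
python3 - <<'E'
from h import *
f=pickle.load(open("pics/w3.pkl","rb"))
from plant import readout
R,p=tool(readout.state())
for y in (11,0,-8,-15,-25):
  print(y,[np.round(proj(f,p+R@np.array([x,y,0])/1000),0).tolist() for x in(-11,0,11)])
im=f["image"][200:400,180:390];cv2.imwrite("pics/w3z.png",np.clip(cv2.resize(im,None,fx=3.5,fy=3,interpolation=cv2.INTER_CUBIC)*2.5,0,255)[:,:,::-1].astype('uint8'))
E
```

```text
11 [[284.0, 229.0], [284.0, 250.0], [284.0, 270.0]]
0 [[284.0, 238.0], [284.0, 260.0], [284.0, 280.0]]
-8 [[284.0, 245.0], [284.0, 267.0], [284.0, 289.0]]
-15 [[284.0, 252.0], [284.0, 275.0], [284.0, 297.0]]
-25 [[284.0, 262.0], [284.0, 287.0], [284.0, 310.0]]
```

View pics/w3z.png

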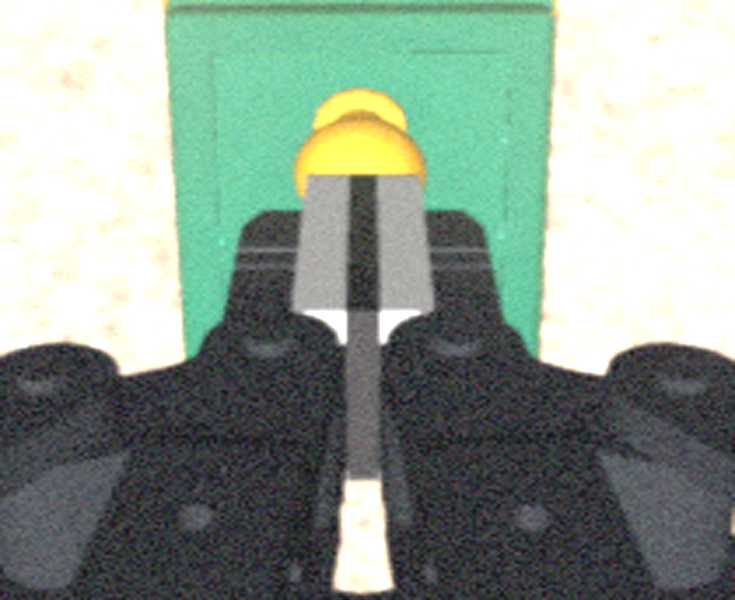

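```bash
python3 - <<'E'
from h import *
f=pickle.load(open("pics/w3.pkl","rb"));s=pickle.load(open("pics/side0.pkl","rb"))
from plant import readout
R,p=tool(readout.state())
for q in [(180,173.7),(184,173)]:
  for w in [(267,258),(284,258),(302,258)]:
    X,e=tri(f,w,s,q);print(q,w,X.round(4),round(e,4),"tool mm",(R.T@(X-p)*1000).round(1))
for y in (11,0,-10,-20): print(y,[proj(s,p+R@np.array([x,y,0])/1000).round(1).tolist() for x in(-11,0,11)])
E
python3 - <<'E'
import cv2
im=cv2.imread("pics/s3.png");im=im[100:300,150:450];cv2.imwrite("pics/s3z.png",cv2.convertScaleAbs(cv2.resize(im,None,fx=2.5,fy=2.5,interpolation=cv2.INTER_CUBIC),alpha=1.8))
E
```

```text
(180, 173.7) (267, 258) [0.3656 0.2567 0.1174] 0.0014 tool mm [-12.8 -26.5  -6.8]
(180, 173.7) (284, 258) [0.3644 0.2655 0.1065] 0.0027 tool mm [ -6.8 -15.6  -0.2]
(180, 173.7) (302, 258) [0.3628 0.2765 0.0929] 0.0044 tool mm [ 0.6 -2.   8. ]
(184, 173) (267, 258) [0.3708 0.2614 0.109 ] 0.0067 tool mm [ -5.9 -18.1  -7.8]
(184, 173) (284, 258) [0.3695 0.2708 0.0973] 0.0082 tool mm [ 0.5 -6.4 -0.8]
(184, 173) (302, 258) [0.3679 0.2825 0.0828] 0.0101 tool mm [8.5 8.  7.9]
11 [[180.7, 184.4], [183.8, 180.4], [186.8, 176.5]]
0 [[179.7, 180.9], [182.8, 176.9], [185.9, 172.9]]
-10 [[178.8, 177.6], [181.9, 173.6], [185.0, 169.6]]
-20 [[177.9, 174.3], [181.0, 170.3], [184.1, 166.3]]
```

View pics/s3z.png

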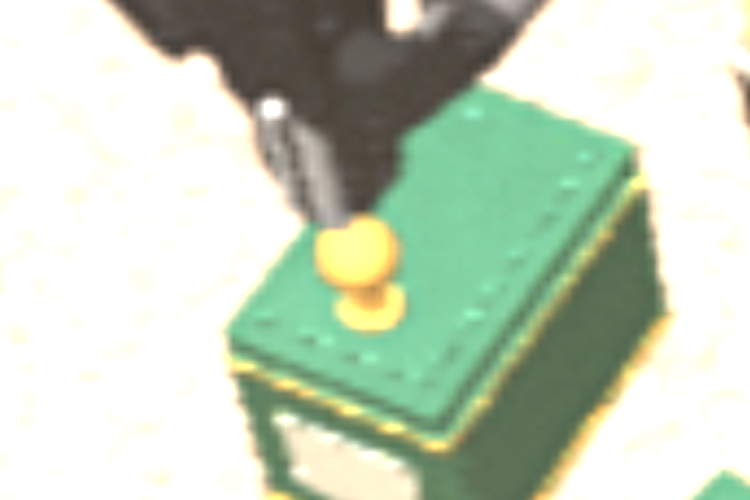

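The jaws closed fully. The views show the fingertips about 20 mm above where I assumed, just over the ball. I'll open and go lower in guarded steps.

>>> {"fn": "play_rows", "kwargs": {"slide": [[0, 0, 0], [0, 0, 0], [0, 0, 0], [0, 0, 0], [0, 0.5, 0], [0, 0.5, 0], [0, 0, 0]], "yaw": [0, 0, 0, 0, 0, 0, 0], "grip": [0.1, 0.1, 0.1, 0.1, 0.1, 0.1, 0.1]}}

```text
time: 4.9
tool_pos: [0.3678, 0.2705, 0.0796]
tool_rot: [-0.64, 0.64, 0.3, -0.302]
contact_force: [-0.1, -0.0, 0.0]
gripper_width: 0.45
```

```bash
cat > v.py <<'E'
import sys
from h import *
from plant import cams
n,x0,y0,x1,y1=sys.argv[1],*map(int,sys.argv[2:6])
f,st=shot("w"+n);R,p=tool(st);print(st["time"],p.round(4),st["contact_force"].round(2),st["gripper_width"].round(3),np.degrees(np.arctan2(R[1,0],R[0,0])).round(2))
s=cams.grab_frame("side");pickle.dump(s,open(f"pics/s{n}.pkl","wb"))
a=cv2.resize(s["image"][y0:y1,x0:x1],(400,int(400*(y1-y0)/(x1-x0))),interpolation=cv2.INTER_CUBIC)
b=cv2.resize(f["image"][120:420,80:480],(400,300))
h=max(a.shape[0],300);o=np.zeros((h,800,3),np.uint8);o[:a.shape[0],:400]=a;o[:300,400:]=b
cv2.imwrite(f"pics/c{n}.png",np.clip(o*1.6,0,255).astype('uint8')[:,:,::-1])
E
python3 v.py 4 120 120 260 260
```

```text
Traceback (most recent call last):
  File "v.py", line 5, in <module>
    f,st=shot("w"+n);R,p=tool(st);print(st["time"],p.round(4),st["contact_force"].round(2),st["gripper_width"].round(3),np.degrees(np.arctan2(R[1,0],R[0,0])).round(2))
                                                                                           ^^^^^^^^^^^^^^^^^^^^^^^^^
AttributeError: 'float' object has no attribute 'round'
```

```bash
sed -i 's/st\["gripper_width"\].round(3)/round(st["gripper_width"],3)/' v.py; python3 v.py 4 120 120 260 260
```

```text
4.95 [0.368  0.2706 0.0801] [-0.54 -0.1  -0.59] 0.447 50.36
```

View pics/c4.png

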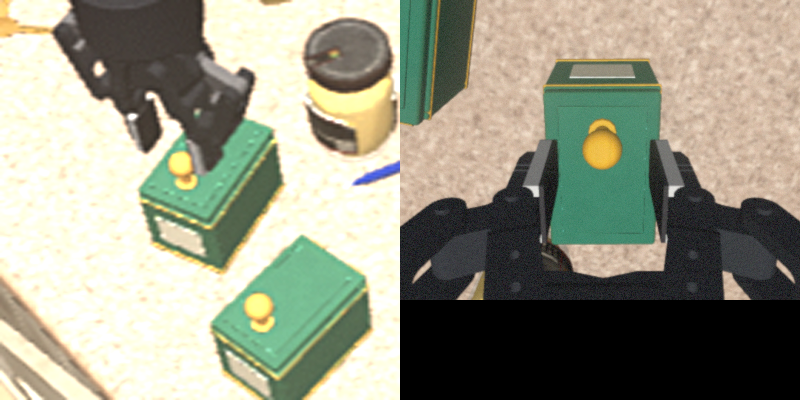

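>>> {"fn": "play_rows", "kwargs": {"slide": [[0, 0.5, 0], [0, 0.5, 0], [0, 0, 0]], "yaw": [0, 0, 0], "grip": [0.2, 0.2, 0.2]}}

```text
time: 5.35
tool_pos: [0.3678, 0.2705, 0.0698]
tool_rot: [-0.64, 0.64, 0.3, -0.302]
contact_force: [-0.8, -0.3, -0.2]
gripper_width: 0.401
```

```bash
python3 v.py 5 140 140 230 230
```

```text
5.35 [0.3678 0.2705 0.0698] [-0.8  -0.26 -0.15] 0.401 50.36
```

View pics/c5.png

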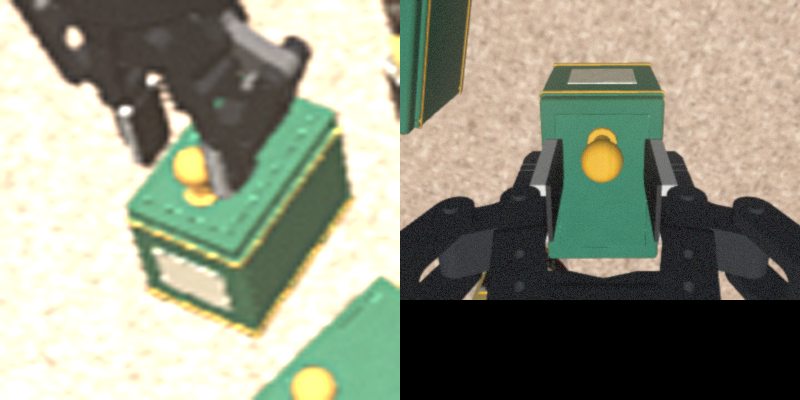

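```bash
python3 - <<'E'
from h import *
f=pickle.load(open("pics/w5.pkl","rb"));s=pickle.load(open("pics/s5.pkl","rb"))
from plant import readout
R,p=tool(readout.state())
for z in(-17,-22):
 for y in (0,-10,-20,-30): print(z,y,[proj(s,p+R@np.array([x,y,z])/1000).round(1).tolist() for x in(-11,0,11)], [proj(f,p+R@np.array([x,y,z])/1000).round(1).tolist() for x in(-11,0,11)])
im=f["image"][220:340,180:390];cv2.imwrite("pics/w5z.png",np.clip(cv2.resize(im,None,fx=3.5,fy=3.5,interpolation=cv2.INTER_CUBIC)*2.5,0,255)[:,:,::-1].astype('uint8'))
E
```

```text
-17 0 [[188.8, 190.4], [191.8, 186.4], [194.7, 182.5]] [[246.5, 239.5], [247.2, 261.2], [247.9, 282.1]]
-17 -10 [[188.0, 187.3], [191.0, 183.3], [194.0, 179.3]] [[244.3, 248.5], [245.1, 271.3], [245.9, 293.1]]
-17 -20 [[187.2, 184.1], [190.2, 180.1], [193.2, 176.1]] [[241.9, 258.6], [242.8, 282.5], [243.6, 305.5]]
-17 -30 [[186.3, 180.9], [189.4, 176.8], [192.4, 172.8]] [[239.2, 270.0], [240.2, 295.2], [241.1, 319.4]]
-22 0 [[191.0, 191.3], [194.0, 187.3], [196.9, 183.3]] [[235.6, 239.5], [236.5, 261.2], [237.4, 282.1]]
-22 -10 [[190.2, 188.2], [193.2, 184.2], [196.2, 180.2]] [[232.8, 248.5], [233.8, 271.3], [234.8, 293.2]]
-22 -20 [[189.4, 185.0], [192.4, 181.0], [195.4, 177.0]] [[229.7, 258.6], [230.8, 282.5], [231.9, 305.5]]
-22 -30 [[188.5, 181.8], [191.6, 177.7], [194.7, 173.7]] [[226.1, 270.0], [227.4, 295.2], [228.7, 319.4]]
```

View pics/w5z.png

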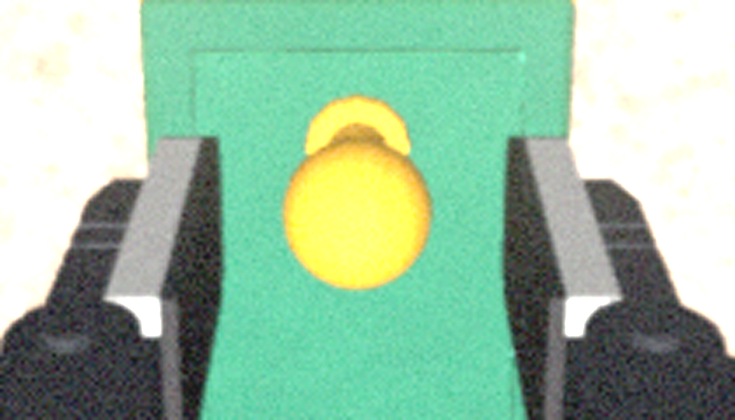

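Pad corners in the wrist view put the tips about 20 mm behind the TCP at this opening; the side view agrees. I'll lower 7 mm and close.

>>> {"fn": "play_rows", "kwargs": {"slide": [[0, 0.4, 0], [0, 0.3, 0], [0, 0, 0], [0, 0, 0], [0, 0, 0], [0, 0, 0], [0, 0, 0], [0, 0, 0]], "yaw": [0, 0, 0, 0, 0, 0, 0, 0], "grip": [0.2, 0.2, 0.2, 1, 1, 1, 1, 1]}}

```text
time: 6.25
tool_pos: [0.3688, 0.2707, 0.0641]
tool_rot: [-0.64, 0.64, 0.301, -0.301]
contact_force: [0.9, -2.2, 1.2]
gripper_width: 0.167
```

```bash
python3 v.py 6 140 140 230 230
```

```text
6.25 [0.3688 0.2707 0.0641] [ 0.89 -2.18  1.25] 0.167 50.36
```

View pics/c6.png

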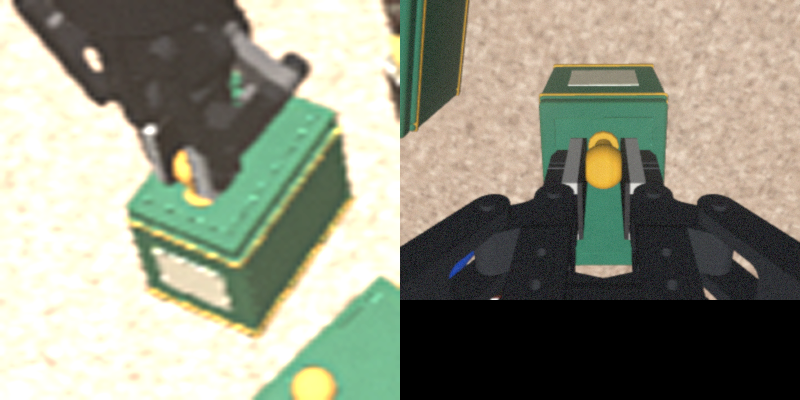

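>>> {"fn": "play_rows", "kwargs": {"slide": [[0.15, -0.34, 0], [0.16, -0.34, 0], [0.19, -0.33, 0], [0.19, -0.32, 0], [0, 0, 0]], "yaw": [0, 0, 0, 0, 0], "grip": [1, 1, 1, 1, 1]}}

```text
time: 6.85
tool_pos: [0.3727, 0.2766, 0.0772]
tool_rot: [0.64, -0.64, -0.301, 0.301]
contact_force: [-0.1, -1.2, -1.9]
gripper_width: 0.163
```

```bash
python3 v.py 7 140 140 230 230
```

```text
6.85 [0.3727 0.2766 0.0772] [-0.1  -1.24 -1.87] 0.163 50.37
```

View pics/c7.png

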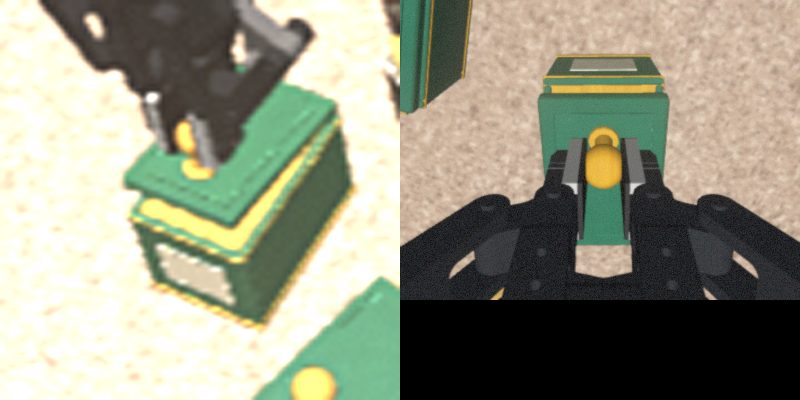

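Lid opening nicely, with about 2 N on the wrist. I'll go on to about 0.6 rad.

>>> {"fn": "play_rows", "kwargs": {"slide": [[0.22, -0.31, 0], [0.22, -0.3, 0], [0.25, -0.28, 0], [0.25, -0.28, 0], [0.28, -0.26, 0], [0.28, -0.25, 0], [0.3, -0.23, 0], [0.3, -0.22, 0], [0, 0, 0]], "yaw": [0, 0, 0, 0, 0, 0, 0, 0, 0], "grip": [1, 1, 1, 1, 1, 1, 1, 1, 1]}}

```text
time: 7.85
tool_pos: [0.3869, 0.2929, 0.0991]
tool_rot: [0.64, -0.64, -0.301, 0.301]
contact_force: [-0.8, -0.4, -2.7]
gripper_width: 0.167
```

```bash
python3 v.py 8 140 140 230 230
```

```text
7.85 [0.3869 0.2929 0.0991] [-0.76 -0.41 -2.75] 0.167 50.37
```

View pics/c8.png

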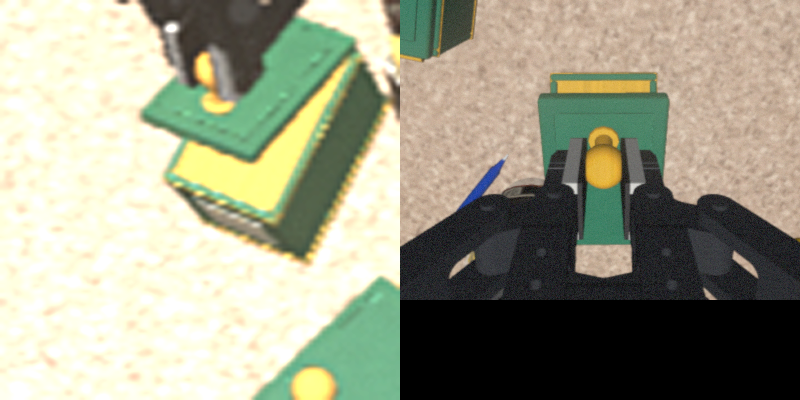

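The tin is tilting on its back edge and the lid has stopped turning: its angle relative to the gripper is the same as in the last view. I'm probably gripping too low, with the tips against the lid. I'll retrace the path to set the tin back.

>>> {"fn": "play_rows", "kwargs": {"slide": [[-0.3, 0.22, 0], [-0.3, 0.23, 0], [-0.28, 0.25, 0], [-0.28, 0.26, 0], [-0.25, 0.28, 0], [-0.25, 0.28, 0], [-0.22, 0.3, 0], [-0.22, 0.31, 0], [0, 0, 0]], "yaw": [0, 0, 0, 0, 0, 0, 0, 0, 0], "grip": [1, 1, 1, 1, 1, 1, 1, 1, 1]}}

```text
time: 8.85
tool_pos: [0.373, 0.276, 0.077]
tool_rot: [-0.64, 0.64, 0.301, -0.301]
contact_force: [2.3, 2.0, 2.1]
gripper_width: 0.163
```

```bash
python3 v.py 9 140 140 230 230; python3 - <<'E'
from h import *
f=pickle.load(open("pics/w9.pkl","rb"))
im=f["image"][220:340,180:390];cv2.imwrite("pics/w9z.png",np.clip(cv2.resize(im,None,fx=3.5,fy=3.5,interpolation=cv2.INTER_CUBIC)*2.5,0,255)[:,:,::-1].astype('uint8'))
from plant import readout
R,p=tool(readout.state())
for z in(-7,-9):
 for y in (-5,-10,-15,-20): print(z,y, [proj(f,p+R@np.array([x,y,z])/1000).round(1).tolist() for x in(-11,0,11)])
E
```

```text
8.85 [0.373 0.276 0.077] [2.28 2.04 2.07] 0.163 50.37
-7 -5 [[268.4, 242.5], [268.7, 264.7], [269.0, 286.0]]
-7 -10 [[267.9, 247.1], [268.2, 269.8], [268.6, 291.6]]
-7 -15 [[267.5, 251.9], [267.8, 275.2], [268.1, 297.5]]
-7 -20 [[267.0, 257.1], [267.3, 280.9], [267.7, 303.8]]
-9 -5 [[263.9, 242.5], [264.3, 264.7], [264.7, 286.0]]
-9 -10 [[263.3, 247.1], [263.8, 269.8], [264.1, 291.6]]
-9 -15 [[262.7, 251.9], [263.2, 275.2], [263.6, 297.5]]
-9 -20 [[262.1, 257.1], [262.6, 280.9], [263.0, 303.8]]
```

View pics/c9.png

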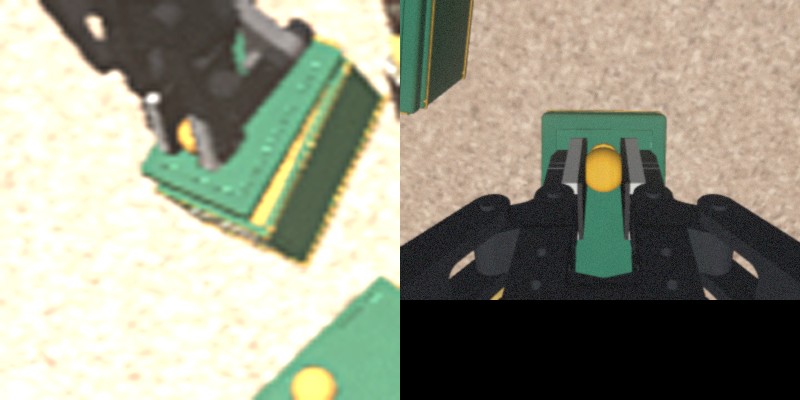

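View pics/w9z.png

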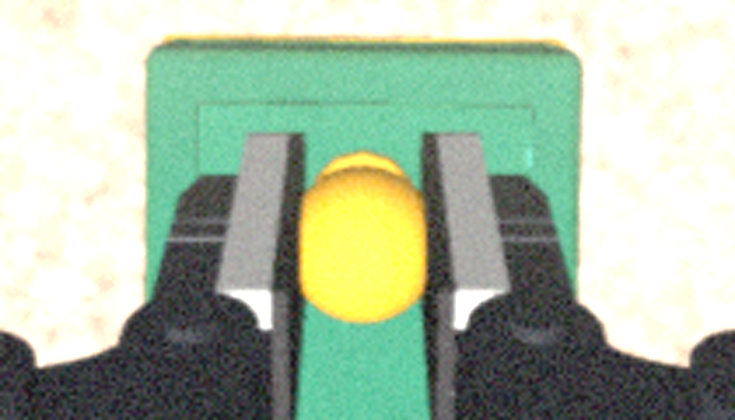

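```bash
python3 - <<'E'
from h import *
from plant import cams
t=cams.grab_frame("top");s=pickle.load(open("pics/s9.pkl","rb"))
o=np.hstack([cv2.resize(s["image"][130:240,130:270],(400,314),interpolation=cv2.INTER_CUBIC),cv2.resize(t["image"][200:310,180:320],(400,314),interpolation=cv2.INTER_CUBIC)])
cv2.imwrite("pics/d9.png",np.clip(o*1.8,0,255).astype('uint8')[:,:,::-1])
E
```

```text
(no output)
```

View pics/d9.png

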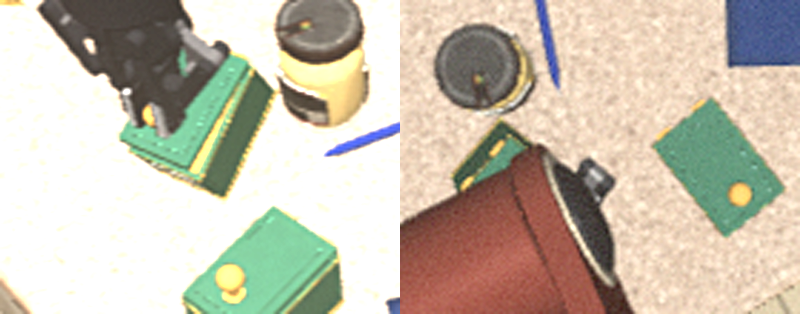

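The hinge end was lifted because the ball didn't turn enough under a full squeeze. I'll relax the grip gradually so the tin settles, then use a light squeeze.

>>> {"fn": "play_rows", "kwargs": {"slide": [[0, 0, 0], [0, 0, 0], [0, 0, 0], [0, 0, 0]], "yaw": [0, 0, 0, 0], "grip": [0.8, 0.75, 0.72, 0.7]}}

```text
time: 9.4
tool_pos: [0.3729, 0.2762, 0.0772]
tool_rot: [-0.64, 0.64, 0.301, -0.301]
contact_force: [2.1, 3.3, 0.9]
gripper_width: 0.166
```

```bash
python3 v.py 10 130 130 230 230
```

```text
9.4 [0.3729 0.2762 0.0772] [2.09 3.31 0.94] 0.166 50.37
```

View pics/c10.png

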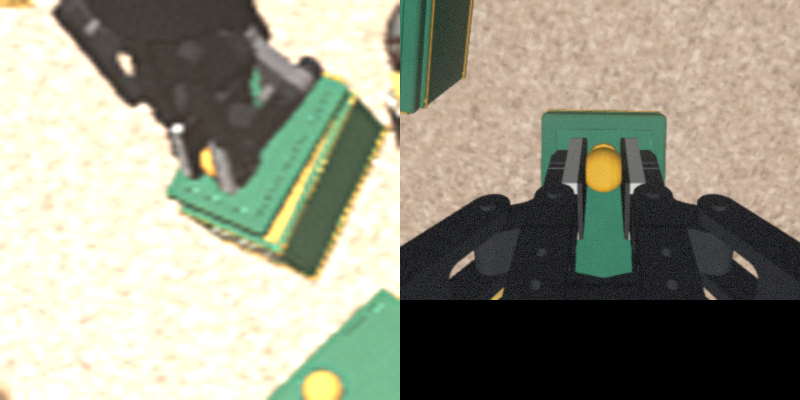

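>>> {"fn": "play_rows", "kwargs": {"slide": [[0, 0, 0], [0, 0, 0], [0, 0, 0], [0, 0, 0], [0, 0, 0], [0, 0, 0]], "yaw": [0, 0, 0, 0, 0, 0], "grip": [0.69, 0.68, 0.67, 0.67, 0.67, 0.67]}}

```text
time: 10.1
tool_pos: [0.3729, 0.2762, 0.0772]
tool_rot: [0.64, -0.64, -0.301, 0.301]
contact_force: [1.9, 3.0, 1.4]
gripper_width: 0.164
```

```bash
python3 v.py 11 130 130 230 230
```

```text
10.1 [0.3729 0.2762 0.0772] [1.86 3.03 1.41] 0.164 50.36
```

View pics/c11.png

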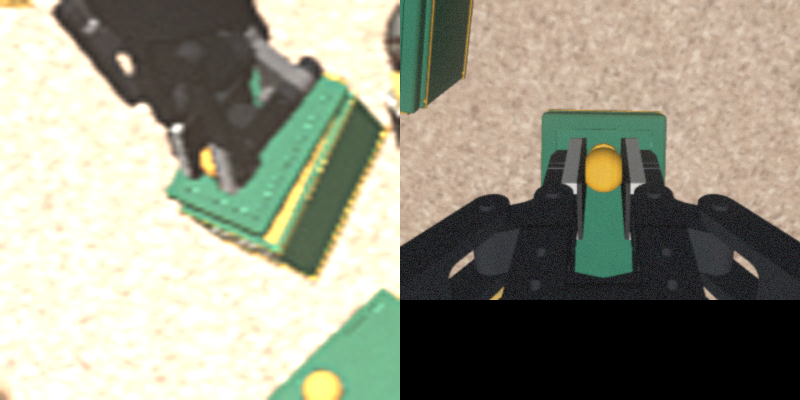

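>>> {"fn": "play_rows", "kwargs": {"slide": [[0, 0, 0], [0, 0, 0], [0, 0, 0], [0, 0, 0], [0, 0, 0], [0, 0, 0]], "yaw": [0, 0, 0, 0, 0, 0], "grip": [0.66, 0.65, 0.64, 0.64, 0.63, 0.63]}}

```text
time: 10.8
tool_pos: [0.3727, 0.276, 0.077]
tool_rot: [-0.64, 0.64, 0.301, -0.301]
contact_force: [1.4, 2.0, 0.5]
gripper_width: 0.189
```

```bash
python3 v.py 12 130 130 230 230
```

```text
10.8 [0.3727 0.276  0.077 ] [1.44 2.   0.48] 0.189 50.37
```

View pics/c12.png

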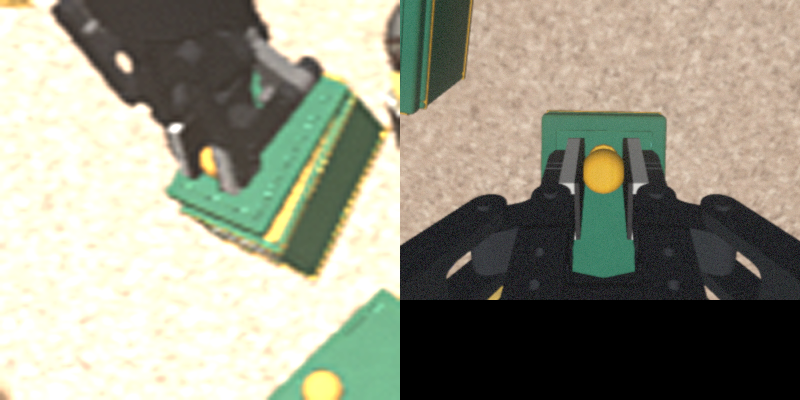

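```bash
python3 - <<'E'
from h import *
s=pickle.load(open("pics/s12.pkl","rb"))
g=lambda u,v:(130+u*.25,130+v*.25)
for n,q,zs in[("frontbot",(314,276),(0,.01)),("backbot",(385,125),(0,.02,.04)),("lid front right top",(262,236),(.069,.08,.06)),("lid back right",(350,80),(.069,.09,.1)),("lid front left",(170,190),(.069,.08,.06))]:
    print(n,[onz(s,*g(*q),z).round(3).tolist() for z in zs])
im=s["image"][140:220,150:240];cv2.imwrite("pics/s12z.png",np.clip(cv2.resize(im,None,fx=8,fy=7,interpolation=cv2.INTER_CUBIC)*1.8,0,255).astype('uint8')[:,:,::-1])
# expected tin corners at rest
a=np.radians(50.5);c=np.array([.3835,.2908]);ux=np.array([np.cos(a),np.sin(a)]);uy=np.array([-ux[1],ux[0]])
for x in(-45,45):
  for y in(-30,30):
    for z in(0,61): print(x,y,z,proj(s,[*(c+ux*x/1e3+uy*y/1e3),z/1e3]).round(1),"zoom",((proj(s,[*(c+ux*x/1e3+uy*y/1e3),z/1e3])-[150,140])*[8,7]).round(0))
E
```

```text
frontbot [[0.408, 0.275, 0.0], [0.408, 0.267, 0.01]]
backbot [[0.463, 0.37, 0.0], [0.462, 0.352, 0.02], [0.461, 0.335, 0.04]]
lid front right top [[0.388, 0.253, 0.069], [0.388, 0.244, 0.08], [0.387, 0.26, 0.06]]
lid back right [[0.447, 0.344, 0.069], [0.446, 0.325, 0.09], [0.445, 0.315, 0.1]]
lid front left [[0.347, 0.293, 0.069], [0.348, 0.283, 0.08], [0.346, 0.3, 0.06]]
-45 -30 0 [196.9 216.2] zoom [375. 533.]
-45 -30 61 [192.4 198.8] zoom [339. 411.]
-45 30 0 [172.4 205.8] zoom [179. 461.]
-45 30 61 [166.6 188.1] zoom [133. 337.]
45 -30 0 [218.6 185.2] zoom [549. 316.]
45 -30 61 [215.5 166.9] zoom [524. 189.]
45 30 0 [194.9 175.8] zoom [359. 250.]
45 30 61 [190.6 157.3] zoom [325. 121.]
```

View pics/s12z.png

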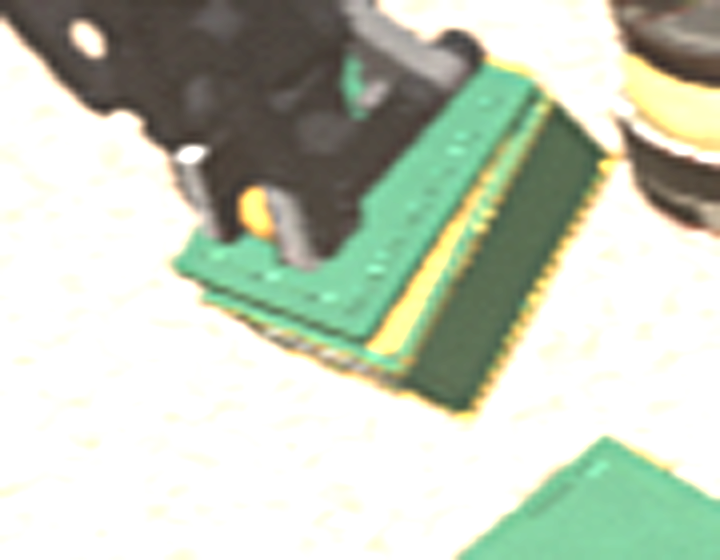

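```bash
python3 - <<'E'
from h import *
from plant import cams
a=pickle.load(open("pics/side0.pkl","rb"))["image"];b=pickle.load(open("pics/s12.pkl","rb"))["image"]
t=cams.grab_frame("top");pickle.dump(t,open("pics/t12.pkl","rb"));t0=pickle.load(open("pics/top0.pkl","rb"))["image"]
o=np.hstack([cv2.resize(x,(400,400),interpolation=cv2.INTER_CUBIC) for x in(a[120:180,215:275],b[120:180,215:275])])
cv2.imwrite("pics/jar.png",np.clip(o*1.6,0,255).astype('uint8')[:,:,::-1])
o=np.hstack([cv2.resize(x,(400,400),interpolation=cv2.INTER_CUBIC) for x in(t0[200:270,185:255],t["image"][200:270,185:255])])
cv2.imwrite("pics/jart.png",np.clip(o*1.6,0,255).astype('uint8')[:,:,::-1])
tm=t0[202:238,192:226]
r=cv2.matchTemplate(t["image"][195:245,185:235],tm,cv2.TM_CCOEFF_NORMED);print(cv2.minMaxLoc(r))
E
```

```text
Traceback (most recent call last):
FileNotFoundError: [Errno 2] No such file or directory: 'pics/t12.pkl'
```

```bash
ls -la . pics | tail -50; df -h . | tail -1
```

```text
-rw-r--r-- 1 agent agent 412952 Dec  7 02:50 c8.png
-rw-r--r-- 1 agent agent 413036 Dec  7 02:51 c9.png
-rw-r--r-- 1 agent agent 316678 Dec  7 02:51 d9.png
-rw-r--r-- 1 agent agent 706090 Dec  7 02:52 s10.pkl
-rw-r--r-- 1 agent agent 706090 Dec  7 02:53 s11.pkl
-rw-r--r-- 1 agent agent 706090 Dec  7 02:53 s12.pkl
-rw-r--r-- 1 agent agent 268654 Dec  7 02:53 s12z.png
-rw-r--r-- 1 agent agent 430321 Dec  7 02:47 s2.png
-rw-r--r-- 1 agent agent 425987 Dec  7 02:48 s3.png
-rw-r--r-- 1 agent agent 241504 Dec  7 02:48 s3z.png
-rw-r--r-- 1 agent agent 706090 Dec  7 02:49 s4.pkl
-rw-r--r-- 1 agent agent 706090 Dec  7 02:49 s5.pkl
-rw-r--r-- 1 agent agent 706090 Dec  7 02:50 s6.pkl
-rw-r--r-- 1 agent agent 706090 Dec  7 02:50 s7.pkl
-rw-r--r-- 1 agent agent 706090 Dec  7 02:50 s8.pkl
-rw-r--r-- 1 agent agent 706090 Dec  7 02:51 s9.pkl
-rw-r--r-- 1 agent agent 706090 Dec  7 02:44 side0.pkl
-rw-r--r-- 1 agent agent 405540 Dec  7 02:44 side0.png
-rw-r--r-- 1 agent agent 706090 Dec  7 02:44 top0.pkl
-rw-r--r-- 1 agent agent 414172 Dec  7 02:44 top0.png
-rw-r--r-- 1 agent agent 628400 Dec  7 02:45
[... 874 characters left out ...]
370155 Dec  7 02:49 w5.png
-rw-r--r-- 1 agent agent 315841 Dec  7 02:49 w5z.png
-rw-r--r-- 1 agent agent 706258 Dec  7 02:50 w6.pkl
-rw-r--r-- 1 agent agent 368925 Dec  7 02:50 w6.png
-rw-r--r-- 1 agent agent 706258 Dec  7 02:50 w7.pkl
-rw-r--r-- 1 agent agent 369603 Dec  7 02:50 w7.png
-rw-r--r-- 1 agent agent 706258 Dec  7 02:50 w8.pkl
-rw-r--r-- 1 agent agent 370721 Dec  7 02:50 w8.png
-rw-r--r-- 1 agent agent 706258 Dec  7 02:51 w9.pkl
-rw-r--r-- 1 agent agent 367821 Dec  7 02:51 w9.png
-rw-r--r-- 1 agent agent 312937 Dec  7 02:51 w9z.png
-rw-r--r-- 1 agent agent 706092 Dec  7 02:44 wrist0.pkl
-rw-r--r-- 1 agent agent 371793 Dec  7 02:44 wrist0.png
/dev/vda        252G  1.5G   80G   2% /
```

```bash
python3 - <<'E'
from h import *
from plant import cams
a=pickle.load(open("pics/side0.pkl","rb"))["image"];b=pickle.load(open("pics/s12.pkl","rb"))["image"]
t=cams.grab_frame("top");t0=pickle.load(open("pics/top0.pkl","rb"))["image"]
o=np.hstack([cv2.resize(x,(400,400),interpolation=cv2.INTER_CUBIC) for x in(a[120:180,215:275],b[120:180,215:275])])
cv2.imwrite("pics/jar.png",np.clip(o*1.6,0,255).astype('uint8')[:,:,::-1])
o=np.hstack([cv2.resize(x,(400,400),interpolation=cv2.INTER_CUBIC) for x in(t0[200:270,185:255],t["image"][200:270,185:255])])
cv2.imwrite("pics/jart.png",np.clip(o*1.6,0,255).astype('uint8')[:,:,::-1])
tm=t0[202:238,192:226]
r=cv2.matchTemplate(t["image"][195:245,185:235],tm,cv2.TM_CCOEFF_NORMED);print(cv2.minMaxLoc(r))
E
```

```text
(0.10308864712715149, 0.9931928515434265, (0, 14), (7, 7))
```

View pics/jar.png

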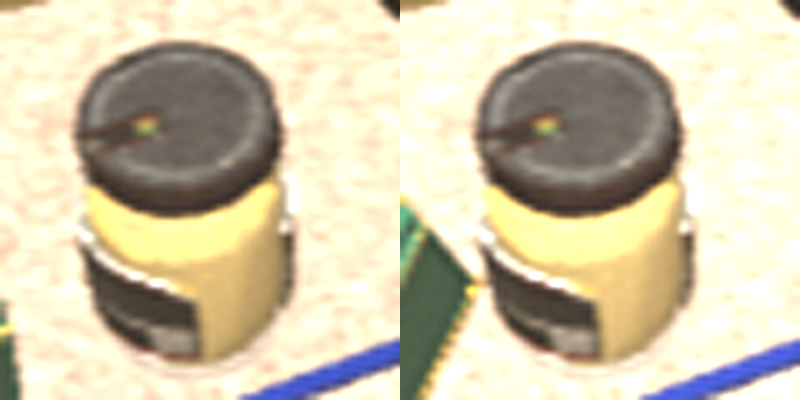

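View pics/jart.png

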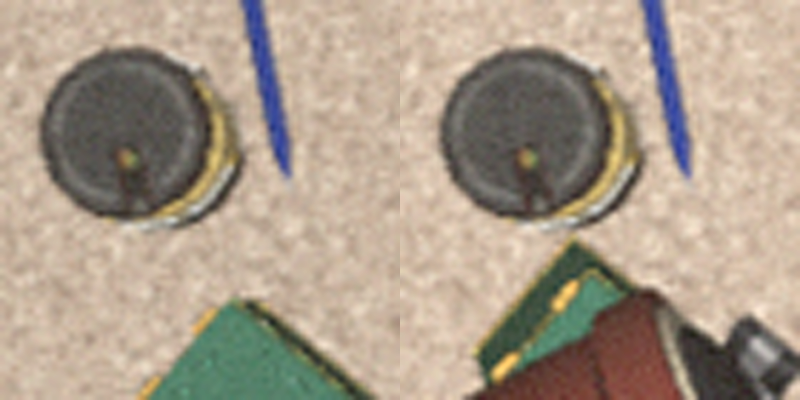

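The jar is unmoved, but the tilted tin's back corner is close to it. I'll re-grip the ball, swing the tail left away from the jar, then let the tin down flat by moving the hand back.

>>> {"fn": "play_rows", "kwargs": {"slide": [[0, 0, 0], [0, 0, 0], [0, 0, 0], [0, 0, 0.5], [0, 0, 0.5], [0, 0, 0.5], [0, 0, 0.5], [0, 0, 0]], "yaw": [0, 0, 0, -3, -3, -3, -3, 0], "grip": [1, 1, 1, 1, 1, 1, 1, 1]}}

```text
time: 11.8
tool_pos: [0.3569, 0.2876, 0.0775]
tool_rot: [-0.605, 0.605, 0.366, -0.366]
contact_force: [2.8, 1.2, 1.7]
gripper_width: 0.162
```

```bash
python3 v.py 13 130 110 270 250;python3 - <<'E'
from h import *
from plant import cams
t=cams.grab_frame("top")["image"]
cv2.imwrite("pics/t13.png",np.clip(cv2.resize(t[195:305,180:320],(700,550),interpolation=cv2.INTER_CUBIC)*1.6,0,255).astype('uint8')[:,:,::-1])
E
```

```text
11.8 [0.3569 0.2876 0.0775] [2.84 1.18 1.66] 0.162 62.37
```

View pics/c13.png

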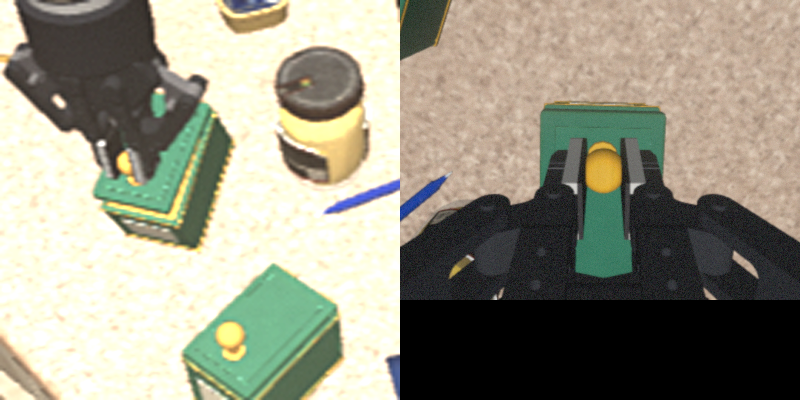

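View pics/t13.png

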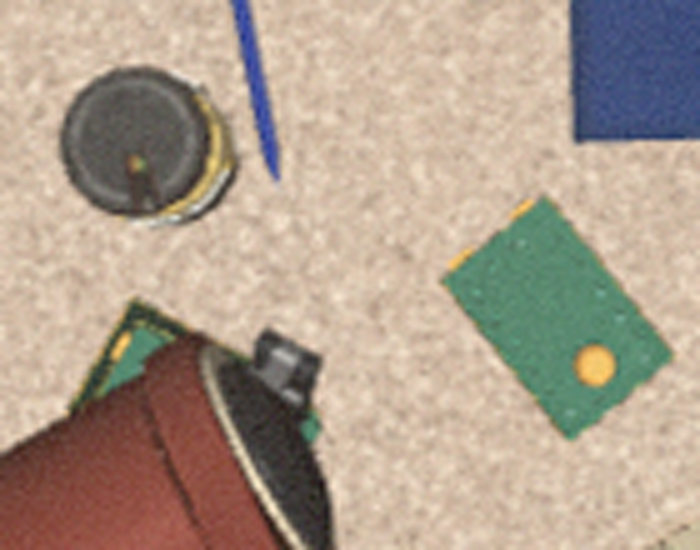

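>>> {"fn": "play_rows", "kwargs": {"slide": [[0.4, 0.2, 0], [0.4, 0.2, 0], [0.4, 0.2, 0], [0, 0, 0]], "yaw": [0, 0, 0, 0], "grip": [1, 1, 1, 1]}}

```text
time: 12.35
tool_pos: [0.3619, 0.2984, 0.0705]
tool_rot: [0.605, -0.605, -0.366, 0.367]
contact_force: [3.3, 0.6, -1.1]
gripper_width: 0.161
```

```bash
python3 v.py 14 130 110 270 250
```

```text
12.35 [0.3619 0.2984 0.0705] [ 3.29  0.64 -1.06] 0.161 62.37
```

View pics/c14.png

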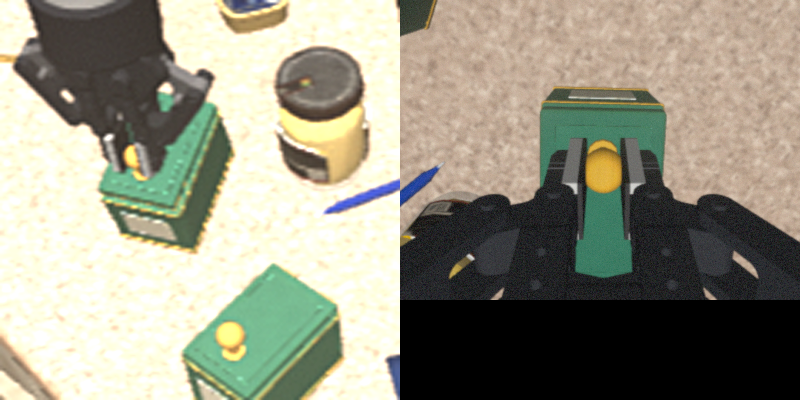

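>>> {"fn": "play_rows", "kwargs": {"slide": [[0, 0, 0], [0, 0, 0], [0, 0, 0], [0, 0, 0], [0, -2, 0], [0, -4, 0], [0, -4, 0], [0, -4, 0], [0, 0, 0]], "yaw": [0, 0, 0, 0, 0, 0, 0, 0, 0], "grip": [0.62, 0.5, 0.3, 0.1, 0.1, 0.1, 0.1, 0.1, 0.1]}}

```text
time: 13.35
tool_pos: [0.3652, 0.3001, 0.2188]
tool_rot: [-0.605, 0.605, 0.37, -0.362]
contact_force: [0.8, 0.5, -0.0]
gripper_width: 0.446
```

```bash
python3 v.py 15 130 110 270 250; cat >> h.py <<'E'
def lidpose(f,near,z=.069):
    m=mask(f,(65,90,25),(95,255,255));m=cv2.morphologyEx(m,cv2.MORPH_CLOSE,np.ones((9,9)))
    out=[]
    for A,c in blobs(m,800):
        w=np.array([onz(f,*q[0],z)[:2] for q in c],np.float32)
        r=cv2.minAreaRect(w*1000);out.append((np.array(r[0])/1000,r[1],r[2]))
    return min(out,key=lambda o:np.hypot(*(o[0]-near)))
def knobs(f,lo=(8,140,60)):
    m=mask(f,lo,(26,255,255));o=[]
    for a,c in blobs(m,30):
        (u,v),r=cv2.minEnclosingCircle(c);o.append((u,v,r))
    return o
E
python3 - <<'E'
from h import *
f=pickle.load(open("pics/w15.pkl","rb"))
print(lidpose(f,np.array([.38,.32])))
for k in knobs(f): print(np.round(k,1),onz(f,k[0],k[1],.089).round(4))
E
```

```text
13.35 [0.3652 0.3001 0.2188] [ 0.8   0.47 -0.05] 0.446 62.37
(array([0.37961288, 0.33002826]), (89.59203338623047, 56.082332611083984), 60.922279357910156)
[476.5 311.   15.1] [0.2666 0.4816 0.089 ]
[478.8 292.4  17.1] [0.2587 0.4644 0.089 ]
[194.  260.   16.3] [0.4642 0.322  0.089 ]
[286.8 198.7  12.7] [0.3683 0.31   0.089 ]
[138.   19.5  16.9] [0.4001 0.1452 0.089 ]
```

View pics/w15.png

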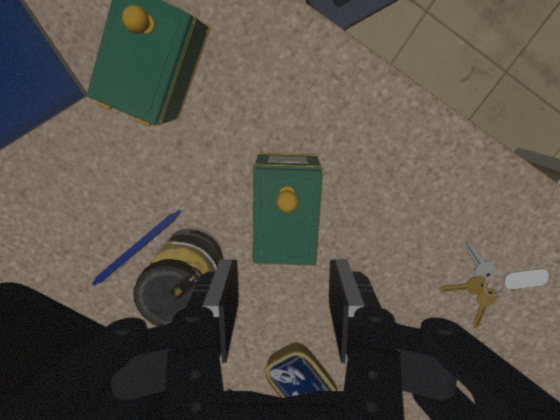

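Tin 1 is flat and shut at centre (0.380, 0.330), yaw 61°, clear of the jar. I'll retry with a deeper but light grip on the ball.

>>> {"fn": "play_rows", "kwargs": {"slide": [[0.5, 2, 0.1], [0.5, 3, 0.1], [0, 3, 0], [0, 3, 0], [0, 2, 0], [0, 1.5, 0], [0, 1.0, 0], [0, 0.5, 0], [0, 0, 0], [0, 0, 0]], "yaw": [1.4, 0, 0, 0, 0, 0, 0, 0, 0, 0], "grip": [0.2, 0.2, 0.2, 0.2, 0.2, 0.2, 0.2, 0.2, 0.2, 0.2]}}

```text
time: 14.45
tool_pos: [0.3652, 0.3081, 0.0512]
tool_rot: [0.609, -0.609, -0.359, 0.359]
contact_force: [-0.3, -0.5, -0.6]
gripper_width: 0.398
```

```bash
python3 v.py 16 130 130 230 230
```

```text
14.45 [0.3652 0.3081 0.0512] [-0.28 -0.53 -0.62] 0.398 60.97
```

View pics/c16.png

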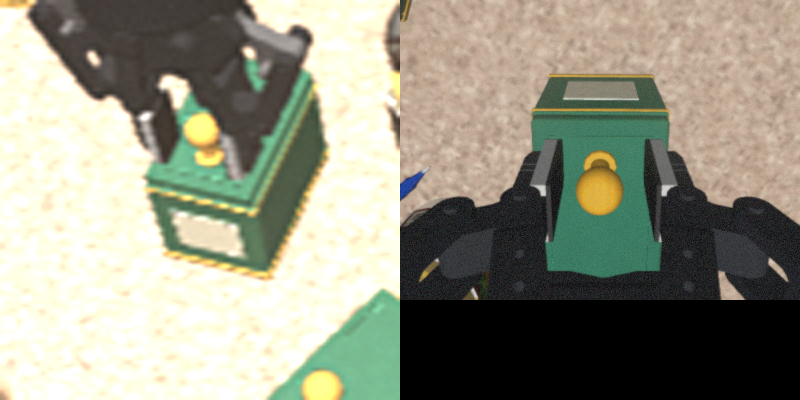

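```bash
python3 - <<'E'
from h import *
f=pickle.load(open("pics/w16.pkl","rb"))
from plant import readout
R,p=tool(readout.state())
for k in knobs(f):
  X=onz(f,k[0],k[1],.089)
  print(np.round(k,1),X.round(4),(R.T@(X-p)*1000).round(1))
E
```

```text
[554.2 397.    5.6] [0.2896 0.3999 0.089 ] [ 43.6 -37.9 110.7]
[279.  302.2  32.2] [0.3664 0.3064 0.089 ] [ -0.9 -37.9  -1.8]
[280. 231.  68.] [0.3521 0.2817 0.089 ] [-29.4 -37.9  -1.4]
[280.5 196.5  51.5] [0.3458 0.2708 0.089 ] [-42.  -37.9  -1.2]
[100.   70.   72.5] [0.3745 0.2085 0.089 ] [-82.5 -37.9 -56.5]
[32.5 78.5 80.4] [0.3943 0.2004 0.089 ] [-80.  -37.9 -77.8]
```

>>> {"fn": "play_rows", "kwargs": {"slide": [[0, -0.7, -0.2], [0, 0, 0], [0, 0, 0], [0, 0, 0], [0, 0, 0], [0, 0, 0], [0, 0, 0]], "yaw": [0, 0, 0, 0, 0, 0, 0], "grip": [0.2, 0.2, 0.5, 0.6, 0.68, 0.68, 0.68]}}

```text
time: 15.25
tool_pos: [0.3668, 0.3074, 0.0586]
tool_rot: [0.61, -0.609, -0.359, 0.359]
contact_force: [-3.4, 0.7, 5.8]
gripper_width: 0.176
```

```bash
python3 v.py 17 130 130 230 230
```

```text
15.25 [0.3668 0.3074 0.0586] [-3.42  0.7   5.8 ] 0.176 60.97
```

View pics/c17.png

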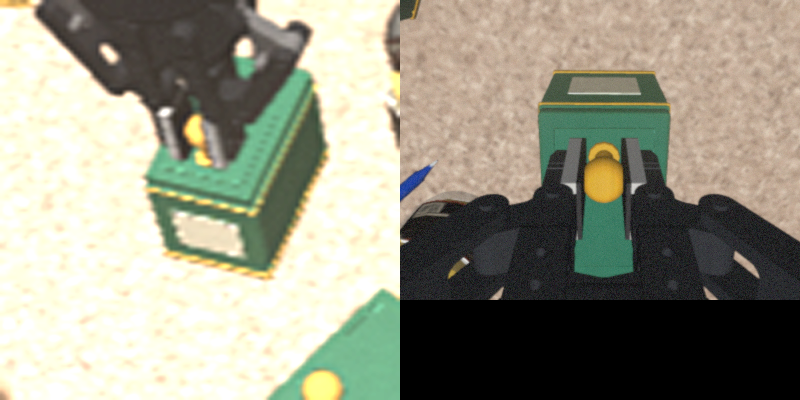

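The wrist force (5.8 N up) shows the fingertips touching the lid, so the earlier block was the tips on the rising lid: real tips are about 7 mm above the TCP. I'll regrip about 11 mm higher.

>>> {"fn": "play_rows", "kwargs": {"slide": [[0, 0, 0], [0, -0.6, 0], [0, -0.55, 0], [0, 0, 0], [0, 0, 0], [0, 0, 0], [0, 0, 0], [0, 0, 0]], "yaw": [0, 0, 0, 0, 0, 0, 0, 0], "grip": [0.4, 0.4, 0.4, 0.6, 0.7, 0.72, 0.72, 0.72]}}

```text
time: 16.15
tool_pos: [0.3671, 0.3078, 0.0711]
tool_rot: [0.61, -0.609, -0.359, 0.358]
contact_force: [-4.7, -0.2, 8.5]
gripper_width: 0.151
```

```bash
python3 v.py 18 130 130 230 230
```

```text
16.15 [0.3671 0.3078 0.0711] [-4.74 -0.15  8.48] 0.151 60.96
```

View pics/c18.png

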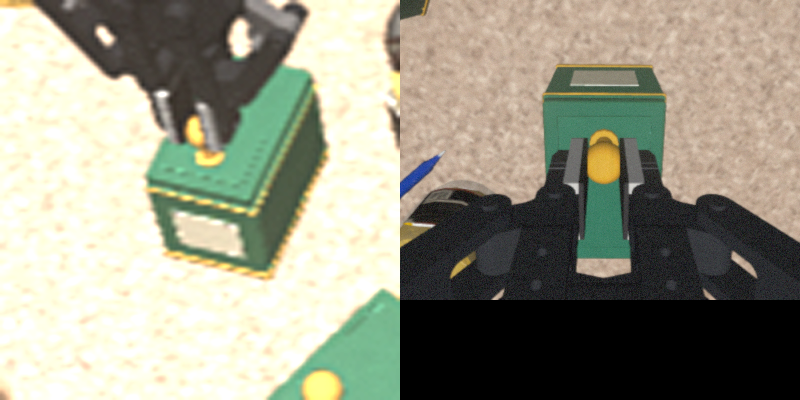

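Width 0.15 with an upward push means the tips are now on the upper half of the ball, so the image estimate (tips about 20 mm above the TCP) holds. I'm going back down with a deeper, lighter grip.

>>> {"fn": "play_rows", "kwargs": {"slide": [[0, 0, 0], [0, 0.5, 0], [0, 0.5, 0], [0, 0, 0], [0, 0, 0], [0, 0, 0], [0, 0, 0]], "yaw": [0, 0, 0, 0, 0, 0, 0], "grip": [0.4, 0.4, 0.4, 0.55, 0.63, 0.66, 0.66]}}

```text
time: 16.95
tool_pos: [0.3663, 0.3068, 0.0593]
tool_rot: [0.609, -0.609, -0.358, 0.359]
contact_force: [-1.9, -0.7, -0.9]
gripper_width: 0.179
```

>>> {"fn": "play_rows", "kwargs": {"slide": [[0.15, -0.34, 0], [0.16, -0.34, 0], [0.19, -0.33, 0], [0, 0, 0]], "yaw": [0, 0, 0, 0], "grip": [0.66, 0.66, 0.66, 0.66]}}

```text
time: 17.35
tool_pos: [0.3697, 0.3119, 0.0705]
tool_rot: [0.609, -0.609, -0.359, 0.358]
contact_force: [-2.0, -0.4, -1.8]
gripper_width: 0.176
```

```bash
python3 v.py 19 130 130 230 230
```

```text
17.35 [0.3697 0.3119 0.0705] [-1.99 -0.39 -1.84] 0.176 60.97
```

View pics/c19.png

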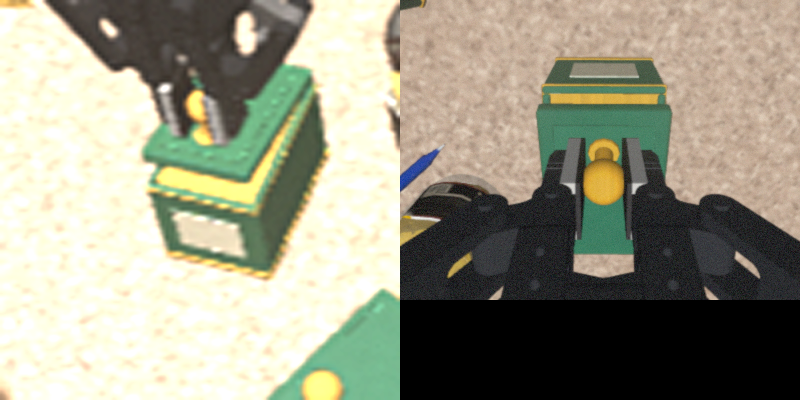

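>>> {"fn": "play_rows", "kwargs": {"slide": [[0.19, -0.32, 0], [0.22, -0.31, 0], [0.22, -0.3, 0], [0, 0, 0]], "yaw": [0, 0, 0, 0], "grip": [0.66, 0.66, 0.66, 0.66]}}

```text
time: 17.85
tool_pos: [0.3731, 0.3175, 0.0799]
tool_rot: [0.609, -0.609, -0.359, 0.358]
contact_force: [-1.0, 1.0, -2.2]
gripper_width: 0.178
```

```bash
python3 v.py 20 130 130 230 230
```

```text
17.85 [0.3731 0.3175 0.0799] [-0.95  1.01 -2.18] 0.178 60.97
```

View pics/c20.png

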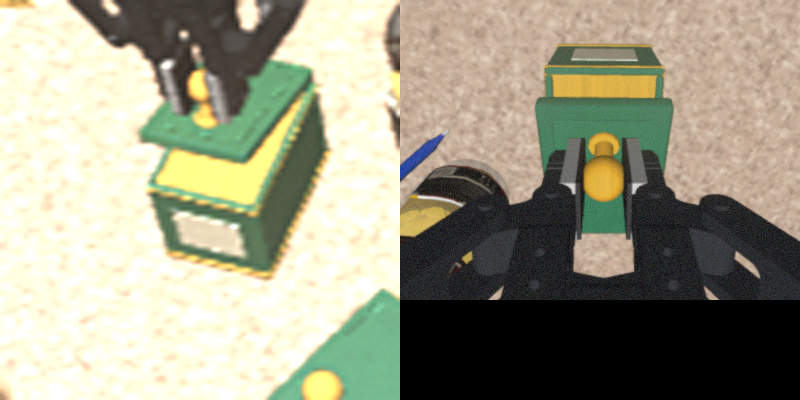

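Working: the tin stays flat while the lid rises. Carrying on to about 0.6 rad.

>>> {"fn": "play_rows", "kwargs": {"slide": [[0.25, -0.28, 0], [0.25, -0.28, 0], [0.28, -0.26, 0], [0.28, -0.25, 0], [0, 0, 0]], "yaw": [0, 0, 0, 0, 0], "grip": [0.66, 0.66, 0.66, 0.66, 0.66]}}

```text
time: 18.45
tool_pos: [0.3779, 0.3268, 0.0904]
tool_rot: [0.61, -0.609, -0.359, 0.358]
contact_force: [0.3, 1.2, -1.4]
gripper_width: 0.177
```

```bash
python3 v.py 21 130 130 230 230
```

```text
18.45 [0.3779 0.3268 0.0904] [ 0.31  1.17 -1.44] 0.177 60.97
```

View pics/c21.png

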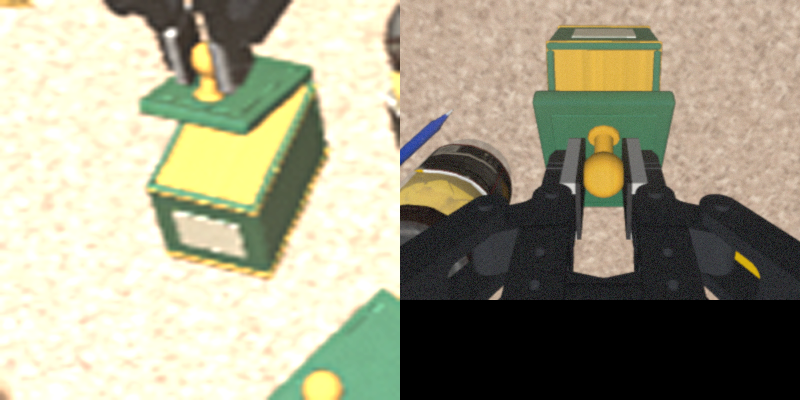

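>>> {"fn": "play_rows", "kwargs": {"slide": [[0.3, -0.23, 0], [0.3, -0.22, 0], [0, 0, 0], [0, 0, 0], [0, 0, 0], [0, 0, 0], [0, 0, 0], [0, 0, 0], [0, 0, 0]], "yaw": [0, 0, 0, 0, 0, 0, 0, 0, 0], "grip": [0.66, 0.66, 0.66, 0.2, 0, 0, 0, 0, 0]}}

```text
time: 19.45
tool_pos: [0.3805, 0.3315, 0.0944]
tool_rot: [0.609, -0.609, -0.359, 0.359]
contact_force: [-0.1, -0.3, 0.2]
gripper_width: 0.497
```

```bash
python3 v.py 22 130 130 230 230
```

```text
19.45 [0.3805 0.3315 0.0944] [-0.05 -0.3   0.2 ] 0.497 60.96
```

View pics/c22.png

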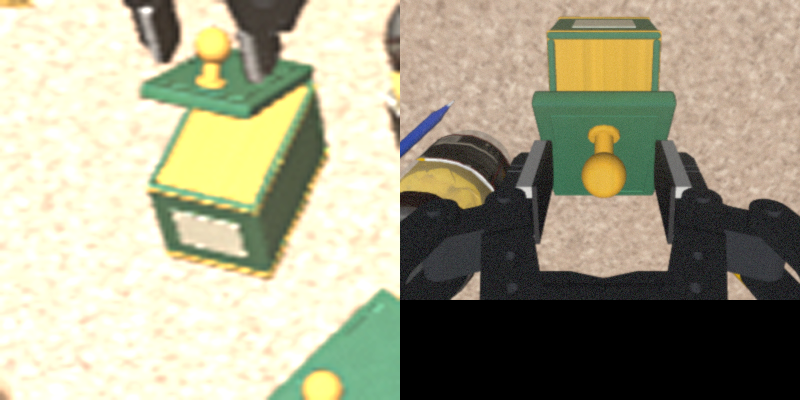

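With the fingers open and clear, lid 1 stays up, so tin 1 looks stiff. I'll retract, confirm, and test tins 2 and 3 too.

>>> {"fn": "play_rows", "kwargs": {"slide": [[0, -3, 0], [0, -4, 0], [0, -4, 0], [0, -2, 0], [-3, 0, -2.15], [-3, 0, -2.15], [-3, 0, -2.15], [-3, 0, -2.15], [-3.2, 0, -2.15]], "yaw": [0, 0, 0, 0, 0, 0, 0, 0, 0], "grip": [0, 0, 0, 0, 0, 0, 0, 0, 0]}}

```text
time: 20.45
tool_pos: [0.4006, 0.1452, 0.2244]
tool_rot: [-0.609, 0.609, 0.359, -0.359]
contact_force: [1.4, 0.3, -0.3]
gripper_width: 0.498
```

>>> {"fn": "play_rows", "kwargs": {"slide": [[0, 0, 0], [0, 0, 0], [0, 0, 0], [0, 0, 0], [0, 0, 0]], "yaw": [7.4, 7.4, 7.5, 0, 0], "grip": [0, 0, 0, 0, 0]}}

```text
time: 20.95
tool_pos: [0.4006, 0.1464, 0.2243]
tool_rot: [-0.667, 0.667, 0.235, -0.235]
contact_force: [0.3, -0.8, 0.5]
gripper_width: 0.505
```

```bash
python3 v.py 23 130 110 270 250; python3 - <<'E'
from h import *
f=pickle.load(open("pics/w23.pkl","rb"))
from plant import readout
R,p=tool(readout.state())
print(lidpose(f,np.array([.42,.1618])))
for k in knobs(f,(8,140,90)):
  X=onz(f,k[0],k[1],.089)
  print(np.round(k,1),X.round(4),(R.T@(X-p)*1000).round(1))
E
```

```text
20.95 [0.4006 0.1464 0.2243] [ 0.28 -0.76  0.47] 0.505 38.82
(array([0.42045541, 0.1588329 ]), (87.53360748291016, 55.35841369628906), 38.36569595336914)
[550.2 331.5  15.3] [0.3541 0.4265 0.089 ] [139.1 135.3 247.4]
[478.2 319.6  11.2] [0.3872 0.3648 0.089 ] [126.3 135.3 178.6]
[467.  302.    9.5] [0.381  0.3431 0.089 ] [107.8 135.3 165.5]
[443.5 273.5  43.4] [0.3743 0.3057 0.089 ] [ 79.2 135.3 140.6]
[280.5 184.2  11.3] [0.4009 0.1434 0.089 ] [ -1.8 135.3  -2.6]
[101.4  91.5  15.8] [ 0.4292 -0.0072  0.089 ] [ -74.   135.3 -137.8]
```

View pics/c23.png

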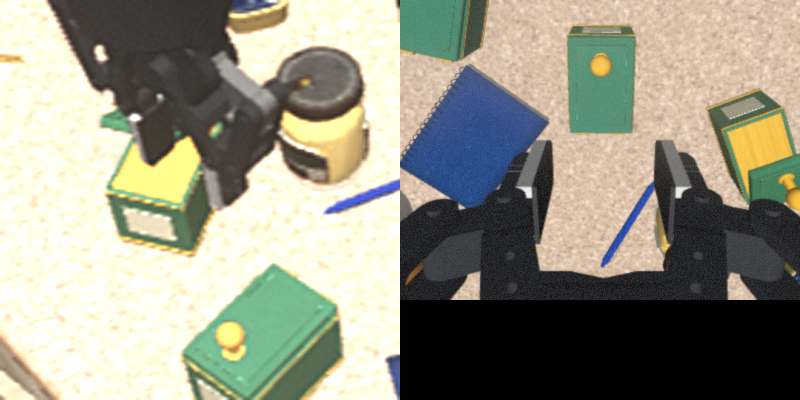

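View pics/w23.png

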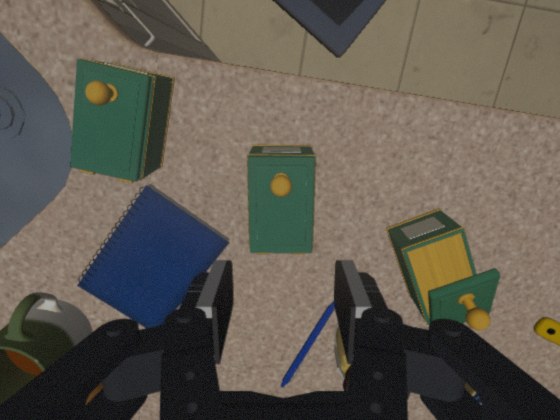

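Confirmed: lid 1 stands open about half-way on its own with the robot away, so it's stiff. Now tin 2.

>>> {"fn": "play_rows", "kwargs": {"slide": [[-0.1, 2, -0.2], [0, 3, 0], [0, 3, 0], [0, 3, 0], [0, 2, 0], [0, 1.5, 0], [0, 1.2, 0], [0, 0.7, 0], [0, 0, 0], [0, 0, 0]], "yaw": [0.3, 0, 0, 0, 0, 0, 0, 0, 0, 0], "grip": [0.2, 0.2, 0.2, 0.2, 0.2, 0.2, 0.2, 0.2, 0.2, 0.2]}}

```text
time: 22.05
tool_pos: [0.4017, 0.1444, 0.0609]
tool_rot: [-0.668, 0.668, 0.233, -0.232]
contact_force: [-0.3, -0.8, 0.0]
gripper_width: 0.401
```

```bash
python3 v.py 24 150 160 270 280; python3 - <<'E'
from h import *
f=pickle.load(open("pics/w24.pkl","rb"))
im=f["image"];hsv=cv2.cvtColor(im,cv2.COLOR_RGB2HSV)
m=cv2.inRange(hsv,np.array((12,180,90)),np.array((24,255,255)))[250:360,240:330]
ys,xs=np.nonzero(m);print(xs.min()+240,xs.max()+240,ys.min()+250,ys.max()+250)
from plant import readout
R,p=tool(readout.state())
for x in(-2,0,2): print(x,proj(f,[*(p+R@np.array([x/1e3,0,0]))[:2],.089]))
E
```

```text
22.05 [0.4017 0.1444 0.0609] [-0.26 -0.76  0.04] 0.401 38.38
263 304 256 312
-2 [283.58418873 286.65827613]
0 [283.5852037  291.09939412]
2 [283.58621044 295.50449001]
```

View pics/c24.png

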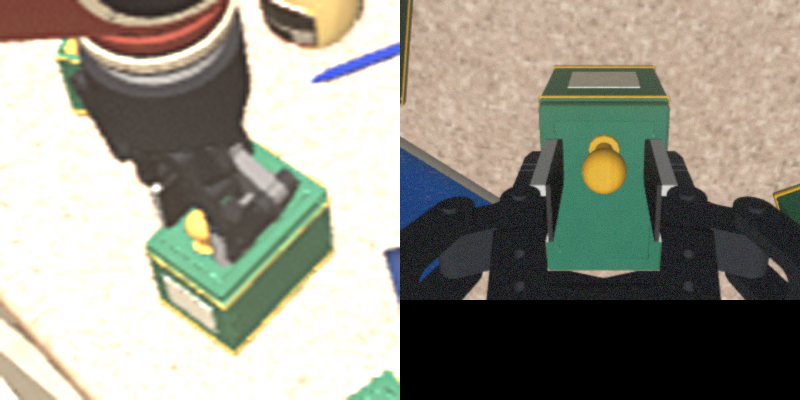

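>>> {"fn": "play_rows", "kwargs": {"slide": [[0, 0, 0], [0, 0, 0], [0, 0, 0], [0, 0, 0], [0, 0, 0]], "yaw": [0, 0, 0, 0, 0], "grip": [0.5, 0.6, 0.66, 0.66, 0.66]}}

```text
time: 22.65
tool_pos: [0.4016, 0.1445, 0.0611]
tool_rot: [0.668, -0.668, -0.233, 0.232]
contact_force: [-2.1, 1.4, 5.4]
gripper_width: 0.181
```

>>> {"fn": "play_rows", "kwargs": {"slide": [[0.15, -0.34, 0], [0.16, -0.34, 0], [0.19, -0.33, 0], [0.19, -0.32, 0], [0, 0, 0]], "yaw": [0, 0, 0, 0, 0], "grip": [0.66, 0.66, 0.66, 0.66, 0.66]}}

```text
time: 23.15
tool_pos: [0.4067, 0.1486, 0.0738]
tool_rot: [-0.668, 0.668, 0.232, -0.232]
contact_force: [0.4, 0.5, -1.5]
gripper_width: 0.177
```

```bash
python3 v.py 25 150 160 270 280
```

```text
23.15 [0.4067 0.1486 0.0738] [ 0.37  0.45 -1.53] 0.177 38.37
```

View pics/c25.png

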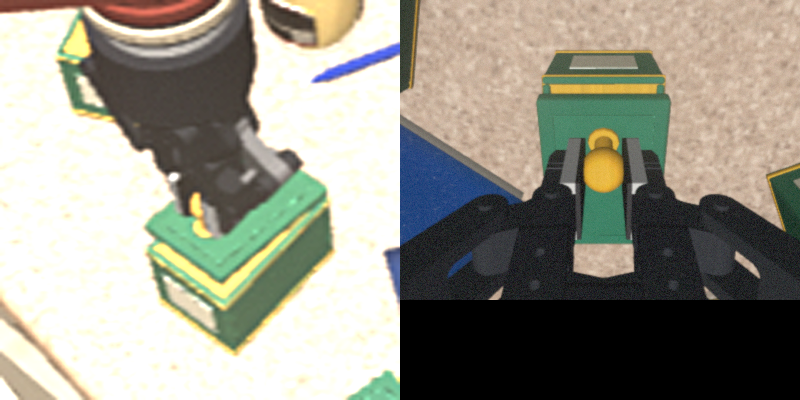

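>>> {"fn": "play_rows", "kwargs": {"slide": [[0.22, -0.31, 0], [0.22, -0.3, 0], [0.25, -0.28, 0], [0.25, -0.28, 0], [0, 0, 0]], "yaw": [0, 0, 0, 0, 0], "grip": [0.66, 0.66, 0.66, 0.66, 0.66]}}

```text
time: 23.75
tool_pos: [0.4144, 0.1547, 0.0859]
tool_rot: [0.668, -0.668, -0.233, 0.232]
contact_force: [0.1, 0.0, -3.1]
gripper_width: 0.18
```

```bash
python3 v.py 26 150 160 270 280
```

```text
23.75 [0.4144 0.1547 0.0859] [ 0.14  0.02 -3.07] 0.18 38.38
```

View pics/c26.png

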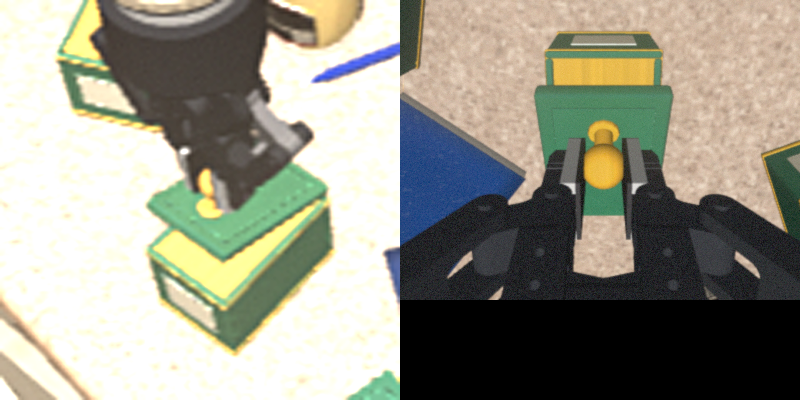

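>>> {"fn": "play_rows", "kwargs": {"slide": [[0.28, -0.26, 0], [0.28, -0.25, 0], [0.3, -0.23, 0], [0.3, -0.22, 0], [0, 0, 0]], "yaw": [0, 0, 0, 0, 0], "grip": [0.66, 0.66, 0.66, 0.66, 0.66]}}

```text
time: 24.35
tool_pos: [0.4234, 0.1619, 0.0954]
tool_rot: [0.668, -0.668, -0.233, 0.232]
contact_force: [0.2, 0.0, -3.2]
gripper_width: 0.177
```

```bash
python3 v.py 27 150 160 270 280
```

```text
24.35 [0.4234 0.1619 0.0954] [ 0.25  0.05 -3.24] 0.177 38.36
```

View pics/c27.png

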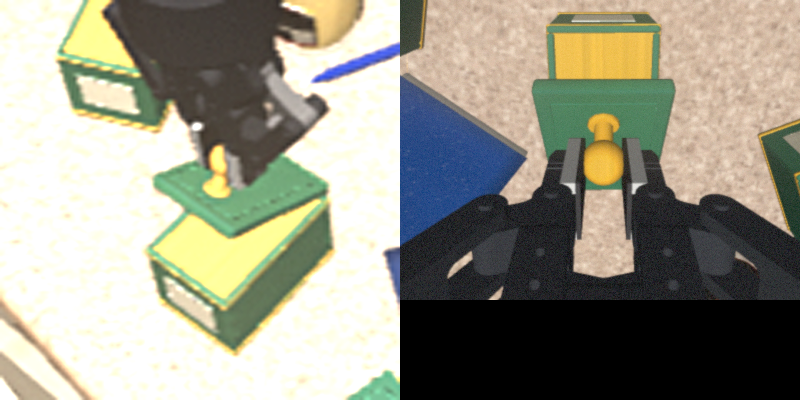

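Lid 2 is at about 0.6 rad and the tin hasn't moved. Releasing.

>>> {"fn": "play_rows", "kwargs": {"slide": [[0, 0, 0], [0, 0, 0], [0, 0, 0], [0, 0, 0], [0, 0, 0], [0, 0, 0], [0, 0, 0], [0, 0, 0]], "yaw": [0, 0, 0, 0, 0, 0, 0, 0], "grip": [0.2, 0, 0, 0, 0, 0, 0, 0]}}

```text
time: 25.25
tool_pos: [0.423, 0.1615, 0.0949]
tool_rot: [-0.668, 0.668, 0.232, -0.232]
contact_force: [0.4, 0.3, 0.5]
gripper_width: 0.498
```

```bash
python3 v.py 28 150 160 270 280
```

```text
25.25 [0.423  0.1615 0.0949] [0.41 0.31 0.49] 0.498 38.36
```

View pics/c28.png

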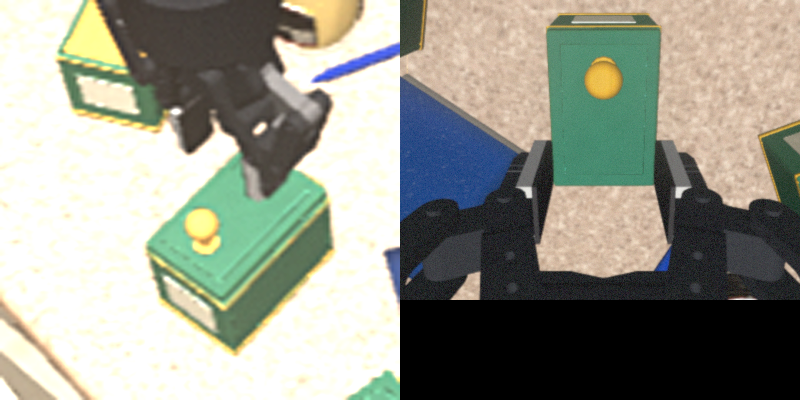

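Tin 2 fell shut, so it's good. On to tin 3.

>>> {"fn": "play_rows", "kwargs": {"slide": [[0, -3, 0], [0, -4, 0], [0, -4, 0], [0, -2, 0], [-2.4, 0, -3.4], [-2.5, 0, -3.4], [-2.5, 0, -3.4], [-2.5, 0, -3.5], [0, 0, 0], [0, 0, 0], [0, 0, 0]], "yaw": [0, 0, 0, 0, 0, 0, 0, 0, 6.7, 6.7, 0], "grip": [0, 0, 0, 0, 0, 0, 0, 0, 0, 0, 0]}}

```text
time: 26.45
tool_pos: [0.4304, -0.0078, 0.2249]
tool_rot: [0.69, -0.69, -0.152, 0.153]
contact_force: [0.2, 0.2, -0.2]
gripper_width: 0.503
```

```bash
python3 v.py 29 170 220 320 370; python3 - <<'E'
from h import *
f=pickle.load(open("pics/w29.pkl","rb"))
from plant import readout
R,p=tool(readout.state())
print(lidpose(f,np.array([.453,.005])))
for k in knobs(f,(8,140,90)):
  X=onz(f,k[0],k[1],.089)
  print(np.round(k,1),X.round(4),(R.T@(X-p)*1000).round(1))
E
```

```text
26.45 [ 0.4304 -0.0078  0.2249] [ 0.16  0.16 -0.16] 0.503 24.91
(array([0.45381665, 0.00190287]), (87.93450164794922, 55.91538619995117), 25.217599868774414)
[554.  365.    9.4] [0.4822 0.3027 0.089 ] [178.4 135.9 258.7]
[548.9 365.2  20. ] [0.4845 0.2984 0.089 ] [178.7 135.9 253.8]
[558.5 249.   27. ] [0.3816 0.2309 0.089 ] [ 56.8 135.9 236.4]
[457.5 227.   15.2] [0.401  0.1407 0.089 ] [ 36.2 135.9 146.5]
[282.  185.9  11.3] [ 0.4308 -0.009   0.089 ] [ -0.3 135.9  -1.8]
```

View pics/w29.png

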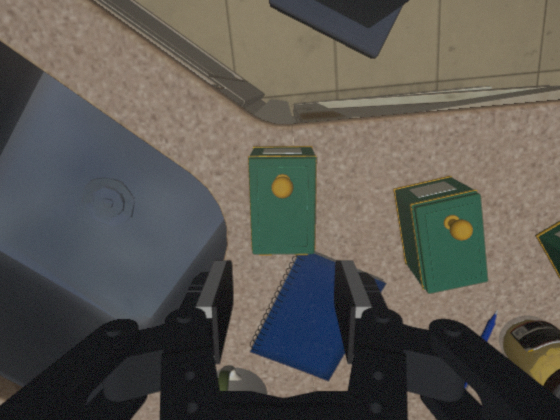

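>>> {"fn": "play_rows", "kwargs": {"slide": [[0, 2, -0.1], [0, 3, 0], [0, 3, 0], [0, 3, 0], [0, 2, 0], [0, 1.5, 0], [0, 1.2, 0], [0, 0.7, 0], [0, 0, 0], [0, 0, 0]], "yaw": [0, 0, 0, 0, 0, 0, 0, 0, 0, 0], "grip": [0.2, 0.2, 0.2, 0.2, 0.2, 0.2, 0.2, 0.2, 0.2, 0.2]}}

```text
time: 27.55
tool_pos: [0.4314, -0.0082, 0.0616]
tool_rot: [-0.69, 0.69, 0.153, -0.153]
contact_force: [0.6, -0.0, -0.3]
gripper_width: 0.4
```

```bash
python3 v.py 30 190 230 310 350; python3 - <<'E'
from h import *
f=pickle.load(open("pics/w30.pkl","rb"))
im=f["image"];hsv=cv2.cvtColor(im,cv2.COLOR_RGB2HSV)
m=cv2.inRange(hsv,np.array((12,180,90)),np.array((24,255,255)))[250:360,240:330]
ys,xs=np.nonzero(m);print(xs.min()+240,xs.max()+240,ys.min()+250,ys.max()+250)
from plant import readout
R,p=tool(readout.state())
print(proj(f,[*p[:2],.089]))
E
```

```text
27.55 [ 0.4314 -0.0082  0.0616] [ 0.55 -0.05 -0.28] 0.4 25.0
262 303 255 311
[283.38374059 290.12093471]
```

View pics/c30.png

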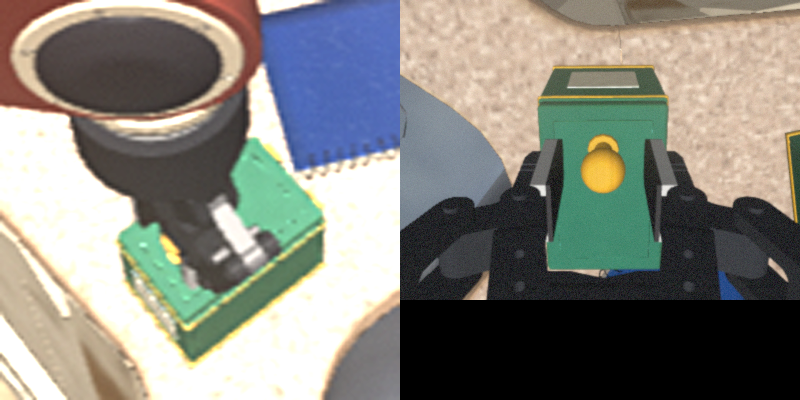

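Aligned to within a millimetre. Gripping and lifting as for tin 2.

>>> {"fn": "play_rows", "kwargs": {"slide": [[0, 0, 0], [0, 0, 0], [0, 0, 0], [0, 0, 0], [0, 0, 0], [0.15, -0.34, 0], [0.16, -0.34, 0], [0.19, -0.33, 0], [0.19, -0.32, 0], [0, 0, 0]], "yaw": [0, 0, 0, 0, 0, 0, 0, 0, 0, 0], "grip": [0.5, 0.6, 0.66, 0.66, 0.66, 0.66, 0.66, 0.66, 0.66, 0.66]}}

```text
time: 28.65
tool_pos: [0.437, -0.0052, 0.0743]
tool_rot: [0.69, -0.69, -0.153, 0.153]
contact_force: [-0.2, -1.4, -2.2]
gripper_width: 0.18
```

```bash
python3 v.py 31 190 230 310 350
```

```text
28.65 [ 0.437  -0.0052  0.0743] [-0.23 -1.44 -2.16] 0.18 24.98
```

View pics/c31.png

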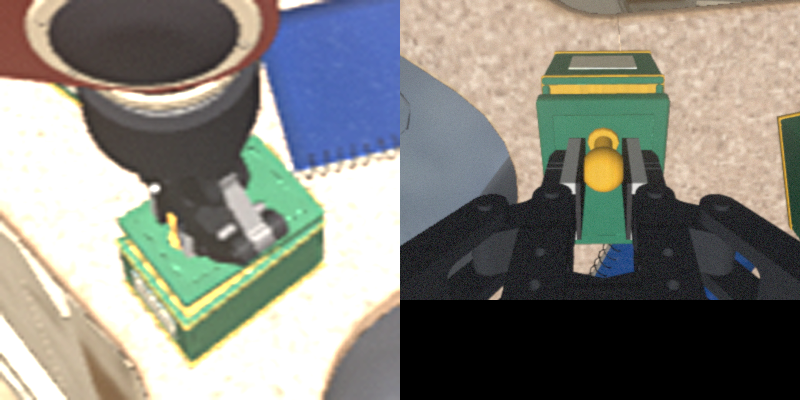

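>>> {"fn": "play_rows", "kwargs": {"slide": [[0.22, -0.31, 0], [0.22, -0.3, 0], [0.25, -0.28, 0], [0.25, -0.28, 0], [0.28, -0.26, 0], [0.28, -0.25, 0], [0.3, -0.23, 0], [0.3, -0.22, 0], [0, 0, 0]], "yaw": [0, 0, 0, 0, 0, 0, 0, 0, 0], "grip": [0.66, 0.66, 0.66, 0.66, 0.66, 0.66, 0.66, 0.66, 0.66]}}

```text
time: 29.65
tool_pos: [0.4565, 0.0038, 0.0958]
tool_rot: [0.69, -0.69, -0.153, 0.153]
contact_force: [-1.0, -0.4, -3.3]
gripper_width: 0.179
```

```bash
python3 v.py 32 190 230 310 350
```

```text
29.65 [0.4565 0.0038 0.0958] [-0.99 -0.44 -3.31] 0.179 24.98
```

View pics/c32.png

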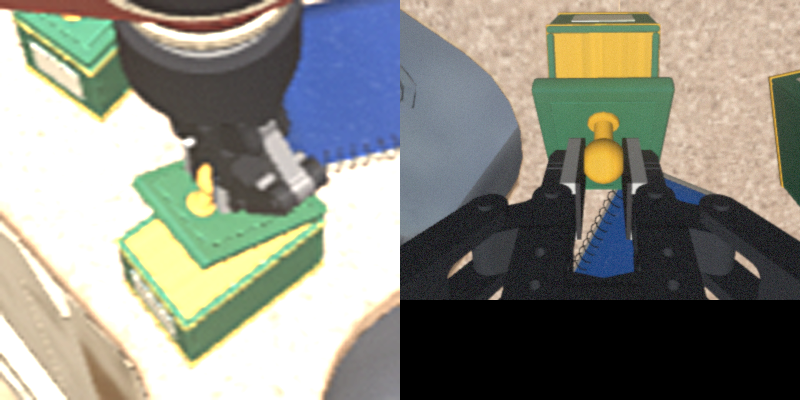

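>>> {"fn": "play_rows", "kwargs": {"slide": [[0, 0, 0], [0, 0, 0], [0, 0, 0], [0, 0, 0], [0, 0, 0], [0, 0, 0], [0, 0, 0], [0, 0, 0]], "yaw": [0, 0, 0, 0, 0, 0, 0, 0], "grip": [0.2, 0, 0, 0, 0, 0, 0, 0]}}

```text
time: 30.55
tool_pos: [0.4561, 0.0035, 0.0955]
tool_rot: [-0.69, 0.69, 0.153, -0.153]
contact_force: [-0.1, 0.8, 0.5]
gripper_width: 0.496
```

```bash
python3 v.py 33 190 230 310 350
```

```text
30.55 [0.4561 0.0035 0.0955] [-0.07  0.76  0.49] 0.496 24.96
```

View pics/c33.png

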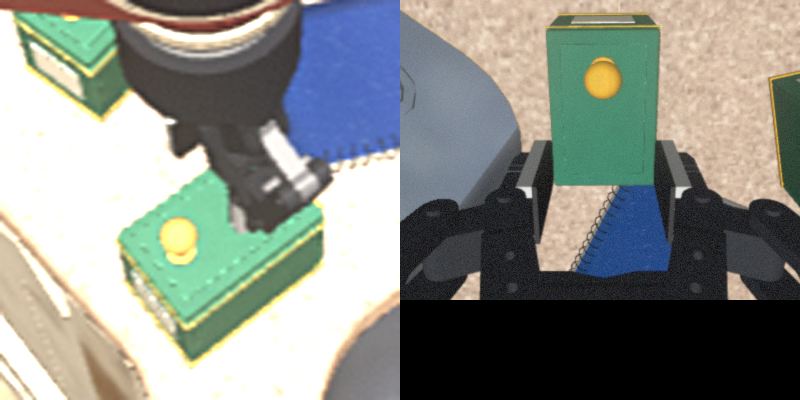

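Tin 3 fell shut, so it's good too, and tin 1 is the stiff one. Going back to shut lid 1, gripping the knob lightly and following the arc down.

>>> {"fn": "play_rows", "kwargs": {"slide": [[0, -3, 0], [0, -4, 0], [0, -4, 0], [0, -2, 0], [0.9, 0, 4.1], [0.9, 0, 4.1], [0.9, 0, 4.1], [0.9, 0, 4.1], [0.9, 0, 4.1], [0.9, 0, 4.1], [0.8, 0, 4.1], [0.8, 0, 4.2]], "yaw": [0, 0, 0, 0, 0, 0, 0, 0, 0, 0, 0, 0], "grip": [0, 0, 0, 0, 0, 0, 0, 0, 0, 0, 0, 0]}}

```text
time: 31.85
tool_pos: [0.3801, 0.333, 0.2256]
tool_rot: [-0.69, 0.69, 0.153, -0.153]
contact_force: [1.1, 0.2, 0.4]
gripper_width: 0.501
```

>>> {"fn": "play_rows", "kwargs": {"slide": [[0, 0, 0], [0, 0, 0], [0, 0, 0], [0, 0, 0], [0, 0, 0], [0, 0, 0], [0, 0, 0]], "yaw": [-7.2, -7.2, -7.2, -7.2, -7.2, 0, 0], "grip": [0, 0, 0, 0, 0, 0, 0]}}

```text
time: 32.55
tool_pos: [0.3807, 0.3313, 0.2254]
tool_rot: [-0.61, 0.61, 0.358, -0.358]
contact_force: [0.0, -0.5, -1.1]
gripper_width: 0.504
```

```bash
python3 v.py 34 130 110 270 250
```

```text
32.55 [0.3807 0.3313 0.2254] [ 0.02 -0.53 -1.1 ] 0.504 60.81
```

View pics/w34.png

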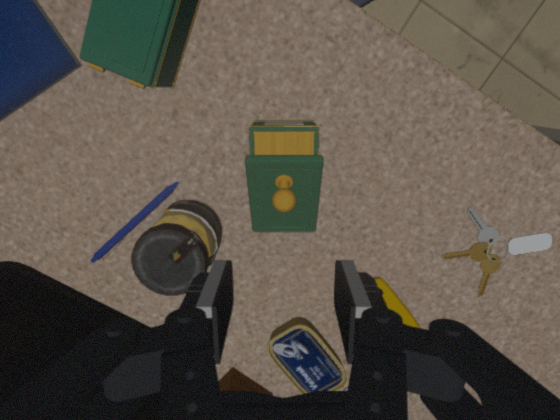

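>>> {"fn": "play_rows", "kwargs": {"slide": [[0, 2, 0], [0, 3, 0], [0, 3, 0], [0, 2.5, 0], [0, 1.5, 0], [0, 1.1, 0], [0, 0, 0], [0, 0, 0], [0, 0, 0], [0, 0, 0], [0, 0, 0]], "yaw": [0, 0, 0, 0, 0, 0, 0, 0, 0, 0, 0], "grip": [0, 0, 0, 0, 0, 0, 0.4, 0.6, 0.66, 0.66, 0.66]}}

```text
time: 33.75
tool_pos: [0.3812, 0.3319, 0.0956]
tool_rot: [0.61, -0.609, -0.359, 0.358]
contact_force: [-1.1, -0.2, 1.0]
gripper_width: 0.178
```

```bash
python3 v.py 35 130 130 230 230
```

```text
33.75 [0.3812 0.3319 0.0956] [-1.12 -0.25  1.  ] 0.178 60.96
```

View pics/c35.png

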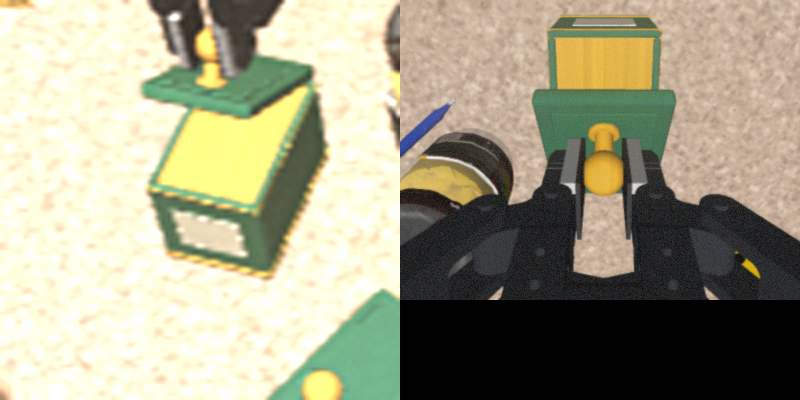

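Gripped. Following the arc down.

>>> {"fn": "play_rows", "kwargs": {"slide": [[-0.3, 0.22, 0], [-0.3, 0.23, 0], [-0.28, 0.25, 0], [-0.28, 0.26, 0], [-0.25, 0.28, 0], [-0.25, 0.28, 0], [-0.22, 0.3, 0], [-0.22, 0.31, 0], [-0.19, 0.32, 0], [-0.19, 0.33, 0], [0, 0, 0]], "yaw": [0, 0, 0, 0, 0, 0, 0, 0, 0, 0, 0], "grip": [0.66, 0.66, 0.66, 0.66, 0.66, 0.66, 0.66, 0.66, 0.66, 0.66, 0.66]}}

```text
time: 34.95
tool_pos: [0.3682, 0.3092, 0.0657]
tool_rot: [-0.609, 0.609, 0.358, -0.359]
contact_force: [-1.9, -0.9, 1.9]
gripper_width: 0.174
```

>>> {"fn": "play_rows", "kwargs": {"slide": [[-0.16, 0.34, 0], [-0.15, 0.34, 0], [0, 0, 0]], "yaw": [0, 0, 0], "grip": [0.66, 0.66, 0.66]}}

```text
time: 35.25
tool_pos: [0.3672, 0.3069, 0.0596]
tool_rot: [0.609, -0.609, -0.359, 0.359]
contact_force: [-1.9, -0.3, 1.6]
gripper_width: 0.178
```

```bash
python3 v.py 36 130 130 230 230
```

```text
35.25 [0.3672 0.3069 0.0596] [-1.85 -0.29  1.55] 0.178 60.96
```

View pics/c36.png

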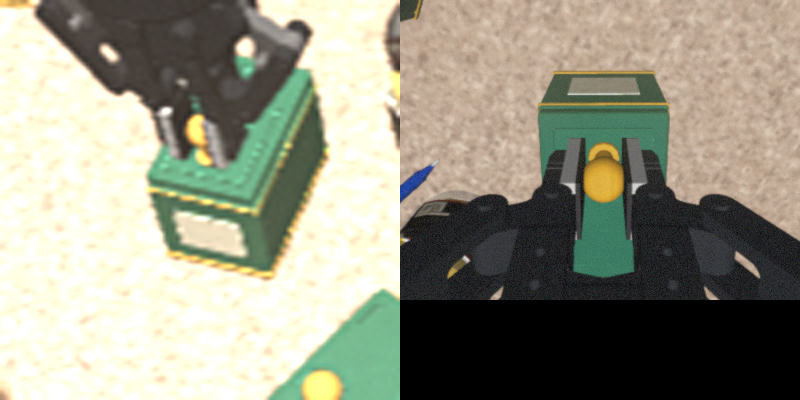

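>>> {"fn": "play_rows", "kwargs": {"slide": [[0, 0.2, 0], [0, 0, 0], [0, 0, 0], [0, 0, 0], [0, 0, 0]], "yaw": [0, 0, 0, 0, 0], "grip": [0.66, 0.66, 0.5, 0.2, 0.1]}}

```text
time: 35.85
tool_pos: [0.3672, 0.3068, 0.0575]
tool_rot: [-0.609, 0.609, 0.359, -0.359]
contact_force: [-1.0, -0.1, -0.2]
gripper_width: 0.448
```

```bash
python3 v.py 37 130 130 230 230;python3 - <<'E'
from h import *
f=pickle.load(open("pics/w22.pkl","rb"))
Mi=np.linalg.inv(f["mount"])
def pt(x,y,z):
    c=Mi@np.array([x/1e3,y/1e3,z/1e3,1]);q=f["mtx"]@c[:3];return (q[:2]/q[2]).round(0).tolist()
for y in(-30,-40,-50,-62,-75,-90): print(y,[pt(x,y,0) for x in(-43,-38,-20,0,20)])
cv2.imwrite("pics/w22z.png",np.clip(cv2.resize(f["image"][250:420,140:430],(800,470),interpolation=cv2.INTER_CUBIC)*3.,0,255).astype('uint8')[:,:,::-1])
E
```

```text
35.85 [0.3672 0.3068 0.0575] [-1.02 -0.15 -0.24] 0.448 60.96
-30 [[284.0, 188.0], [284.0, 201.0], [284.0, 247.0], [284.0, 293.0], [284.0, 336.0]]
-40 [[284.0, 195.0], [284.0, 210.0], [284.0, 258.0], [284.0, 308.0], [284.0, 353.0]]
-50 [[284.0, 205.0], [284.0, 220.0], [284.0, 272.0], [284.0, 324.0], [284.0, 372.0]]
-62 [[284.0, 218.0], [284.0, 234.0], [284.0, 291.0], [284.0, 347.0], [284.0, 398.0]]
-75 [[284.0, 235.0], [284.0, 254.0], [284.0, 316.0], [284.0, 378.0], [284.0, 433.0]]
-90 [[284.0, 263.0], [284.0, 284.0], [284.0, 356.0], [284.0, 424.0], [284.0, 485.0]]
```

View pics/w22z.png

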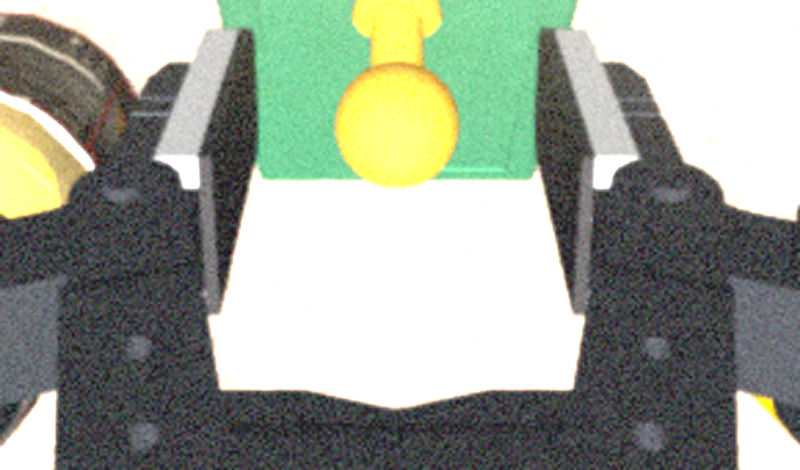

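View pics/c37.png

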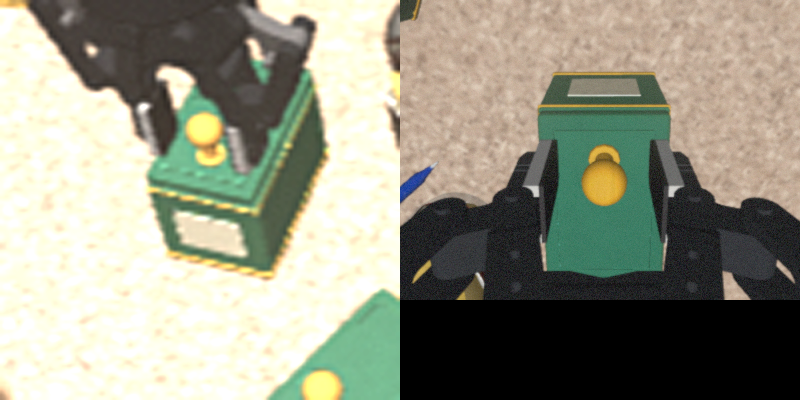

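```bash
python3 - <<'E'
from h import *
f=pickle.load(open("pics/w1.pkl","rb"))
Mi=np.linalg.inv(f["mount"])
def pt(x,y,z):
    c=Mi@np.array([x/1e3,y/1e3,z/1e3,1]);q=f["mtx"]@c[:3];return (q[:2]/q[2]).round(0).tolist()
for y in(-15,-20,-25,-30,-35,-40): print(y,[pt(x,y,-43) for x in(-11,11)],[pt(x,y,-32) for x in(-11,11)])
cv2.imwrite("pics/w1z.png",np.clip(cv2.resize(f["image"][250:420,90:270],(720,680),interpolation=cv2.INTER_CUBIC)[:600]*3.,0,255).astype('uint8')[:,:,::-1])
E
```

```text
-15 [[182.0, 252.0], [186.0, 297.0]] [[208.0, 252.0], [211.0, 297.0]]
-20 [[179.0, 257.0], [184.0, 304.0]] [[206.0, 257.0], [209.0, 304.0]]
-25 [[176.0, 262.0], [181.0, 310.0]] [[204.0, 262.0], [207.0, 310.0]]
-30 [[172.0, 268.0], [177.0, 317.0]] [[201.0, 268.0], [205.0, 317.0]]
-35 [[169.0, 274.0], [174.0, 325.0]] [[198.0, 274.0], [202.0, 325.0]]
-40 [[164.0, 281.0], [170.0, 333.0]] [[195.0, 281.0], [199.0, 333.0]]
```

View pics/w1z.png

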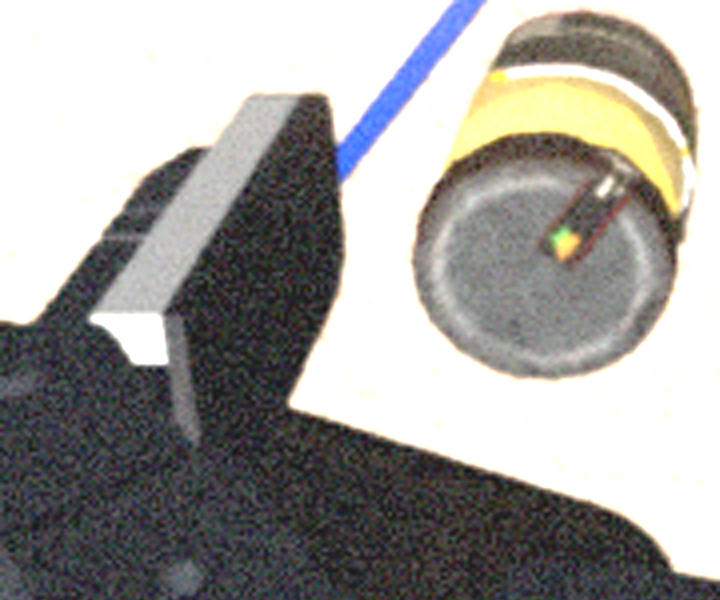

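Lid 1 is shut. Now I'll open fully, move back 25 mm over the tin's middle, and go down beside the body. Pads are about 38 mm long and the palm is about 93 mm behind the TCP, so TCP z around 0.013 keeps the palm above the knob.

>>> {"fn": "play_rows", "kwargs": {"slide": [[0, -1, 0], [0, -1, 0], [0.5, 0, 0], [1, 0, 0], [1, 0, 0], [0, 0, 0], [0, 0, 0]], "yaw": [0, 0, 0, 0, 0, 0, 0], "grip": [-0.5, -1, -1, -1, -1, -1, -1]}}

```text
time: 36.65
tool_pos: [0.3792, 0.329, 0.0774]
tool_rot: [-0.609, 0.609, 0.358, -0.359]
contact_force: [-0.1, 0.1, 0.0]
gripper_width: 1.001
```

```bash
python3 v.py 38 130 110 270 250; python3 - <<'E'
from h import *
f=pickle.load(open("pics/w38.pkl","rb"))
from plant import readout
R,p=tool(readout.state())
o=lidpose(f,np.array([.38,.33]));print(o,(R.T@(np.array([*o[0],.069])-p)*1000).round(1))
E
```

```text
36.65 [0.3792 0.329  0.0774] [-0.09  0.14  0.01] 1.001 60.99
(array([0.37993152, 0.32979526]), (89.07154846191406, 56.26820755004883), 60.95082473754883) [ 1.5  8.4 -0.3]
```

View pics/c38.png

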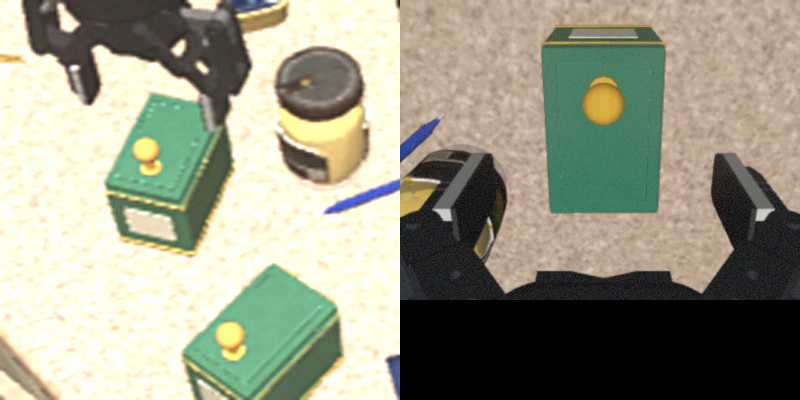

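>>> {"fn": "play_rows", "kwargs": {"slide": [[0.1, 1.3, 0], [0, 1.3, 0], [0, 1.3, 0], [0, 1, 0], [0, 0.5, 0], [0, 0, 0]], "yaw": [0, 0, 0, 0, 0, 0], "grip": [-1, -1, -1, -1, -1, -1]}}

```text
time: 37.35
tool_pos: [0.379, 0.3292, 0.0226]
tool_rot: [-0.609, 0.609, 0.358, -0.36]
contact_force: [-0.1, 0.2, 0.1]
gripper_width: 0.999
```

```bash
python3 v.py 39 130 110 270 250
```

```text
37.35 [0.379  0.3292 0.0226] [-0.05  0.18  0.07] 0.999 60.96
```

View pics/c39.png

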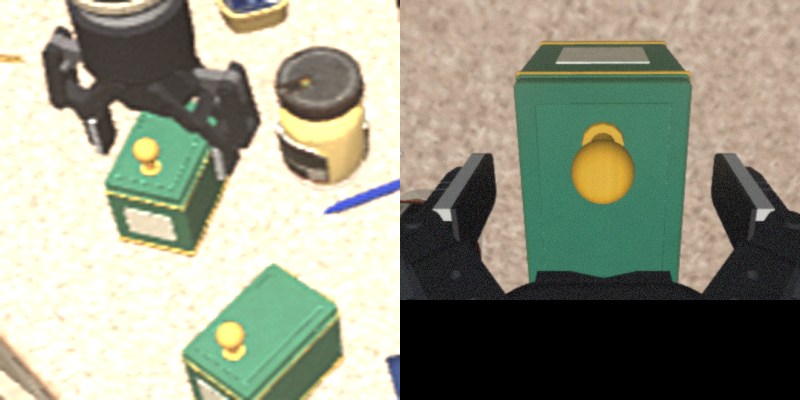

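>>> {"fn": "play_rows", "kwargs": {"slide": [[0, 0.4, 0], [0, 0.4, 0], [0, 0, 0]], "yaw": [0, 0, 0], "grip": [-1, -1, -1]}}

```text
time: 37.75
tool_pos: [0.3795, 0.3295, 0.0154]
tool_rot: [-0.609, 0.609, 0.358, -0.359]
contact_force: [0.1, -1.4, -0.7]
gripper_width: 0.997
```

>>> {"fn": "play_rows", "kwargs": {"slide": [[0, 0, 0], [0, 0, 0], [0, 0, 0], [0, 0, 0], [0, 0, 0], [0, 0, 0]], "yaw": [0, 0, 0, 0, 0, 0], "grip": [0, 1, 1, 1, 1, 1]}}

```text
time: 38.35
tool_pos: [0.3801, 0.33, 0.0164]
tool_rot: [0.61, -0.609, -0.359, 0.358]
contact_force: [-0.7, 1.1, 4.2]
gripper_width: 0.687
```

```bash
python3 v.py 40 130 110 270 250
```

```text
38.35 [0.3801 0.33   0.0164] [-0.72  1.14  4.21] 0.687 60.96
```

View pics/c40.png

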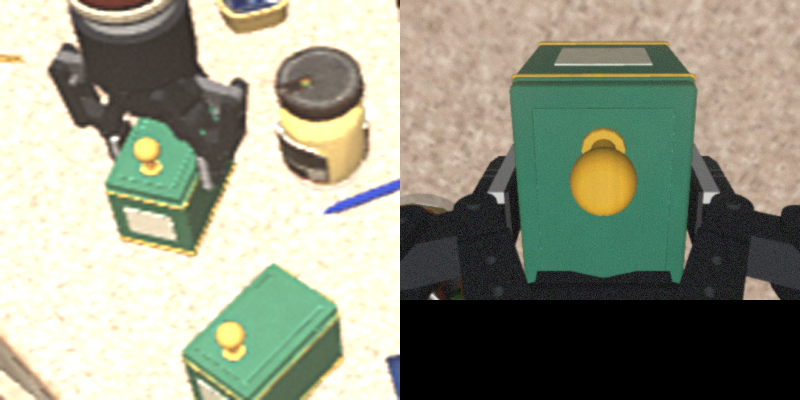

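>>> {"fn": "play_rows", "kwargs": {"slide": [[0, -1, 0], [0, -1, 0], [0, -2, 0], [0, 0, 0]], "yaw": [0, 0, 0, 0], "grip": [1, 1, 1, 1]}}

```text
time: 38.85
tool_pos: [0.3814, 0.3306, 0.0583]
tool_rot: [-0.609, 0.609, 0.36, -0.357]
contact_force: [0.9, 0.5, -5.2]
gripper_width: 0.686
```

```bash
python3 v.py 41 130 110 270 250; python3 - <<'E'
from h import *
t=pickle.load(open("pics/top0.pkl","rb"));s=pickle.load(open("pics/side0.pkl","rb"))
print("L/R",onz(t,294.2,191,.014).round(4),onz(t,339.2,191,.014).round(4),"far/near",onz(t,316,161,.014).round(4),onz(t,317,223,.014).round(4))
cv2.imwrite("pics/npt.png",np.clip(np.hstack([cv2.resize(t["image"][150:235,280:350],(400,486),interpolation=cv2.INTER_CUBIC),cv2.resize(s["image"][210:290,255:360],(400,305),interpolation=cv2.INTER_CUBIC) if 0 else cv2.resize(s["image"][210:290,255:360],(400,486),interpolation=cv2.INTER_CUBIC)])*1.8,0,255).astype('uint8')[:,:,::-1])
# mug position
print("mug",onz(t,333,122,.088).round(3),"handle",onz(t,347,149,.06).round(3))
E
```

```text
38.85 [0.3814 0.3306 0.0583] [ 0.86  0.51 -5.22] 0.686 60.97
L/R [0.577  0.1536 0.014 ] [0.5758 0.0481 0.014 ] far/near [0.6484 0.1013 0.014 ] [0.501  0.1013 0.014 ]
mug [0.718 0.067 0.088] handle [0.664 0.034 0.06 ]
```

View pics/c41.png

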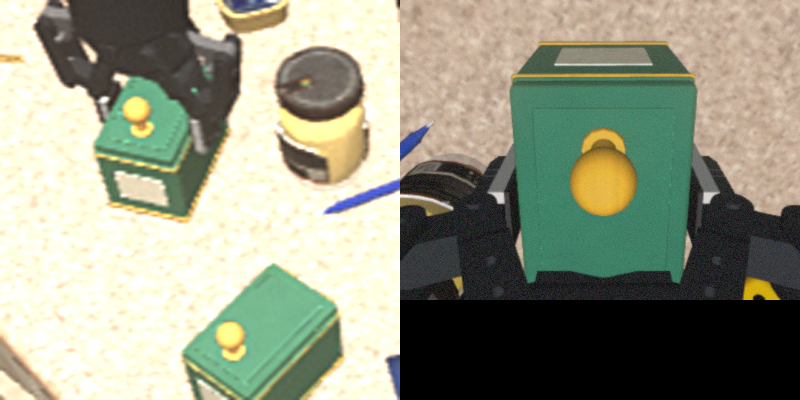

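View pics/npt.png

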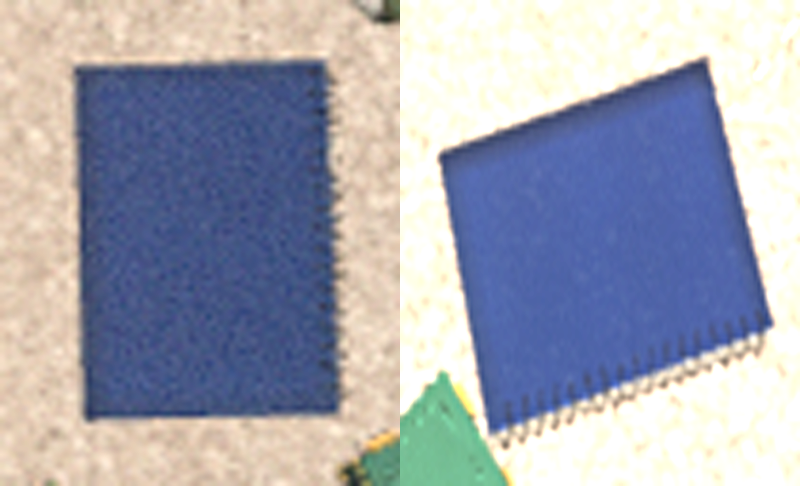

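Tin 1 is held level (5 N of weight) and lifted clear. The notepad middle is about (0.575, 0.100). Raising and carrying.

>>> {"fn": "play_rows", "kwargs": {"slide": [[0, -3, 0], [0, -3, 0], [0, -3, 0], [-1.2, 0, -3.1], [-1.2, 0, -3.1], [-1.2, 0, -3.1], [-1.2, 0, -3.1], [-1.2, 0, -3.1], [-1.2, 0, -3.1], [-1.2, 0, -3.2], [-1.1, 0, -3.2], [-1.2, 0, -3.2]], "yaw": [0, 0, 0, 0, 0, 0, 0, 0, 0, 0, 0, 0], "grip": [1, 1, 1, 1, 1, 1, 1, 1, 1, 1, 1, 1]}}

```text
time: 40.15
tool_pos: [0.5741, 0.098, 0.1437]
tool_rot: [0.61, -0.609, -0.358, 0.36]
contact_force: [0.1, 0.6, -5.8]
gripper_width: 0.689
```

>>> {"fn": "play_rows", "kwargs": {"slide": [[0, 0, 0], [0, 0, 0], [0, 0, 0], [0, 0, 0], [0, 0, 0], [0, 0, 0], [0, 0, 0], [0, 0, 0], [0, 0, 0], [0, 0, 0], [0, 0, 0], [0, 0, 0]], "yaw": [6, 6, 6, 6, 6, 6, 6, 6, 6, 6, 0, 0], "grip": [1, 1, 1, 1, 1, 1, 1, 1, 1, 1, 1, 1]}}

```text
time: 41.35
tool_pos: [0.5736, 0.0992, 0.1444]
tool_rot: [-0.707, 0.707, 0.006, -0.008]
contact_force: [-0.3, 0.2, -5.0]
gripper_width: 0.687
```

```bash
python3 v.py 42 190 110 430 350
```

```text
41.35 [0.5736 0.0992 0.1444] [-0.33  0.21 -5.04] 0.687 1.09
```

View pics/c42.png

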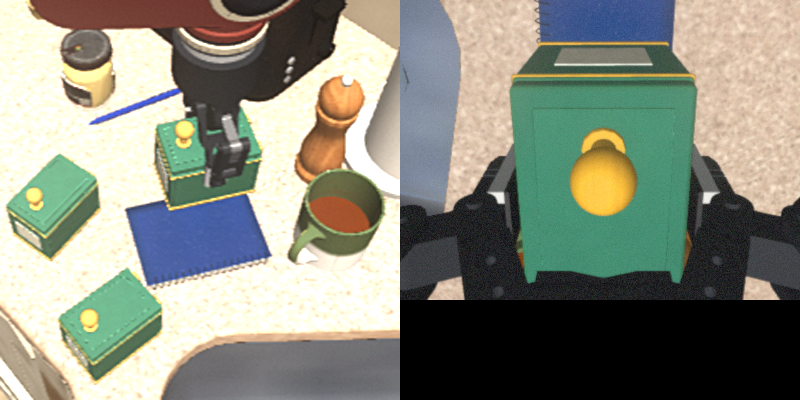

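View pics/w42.png

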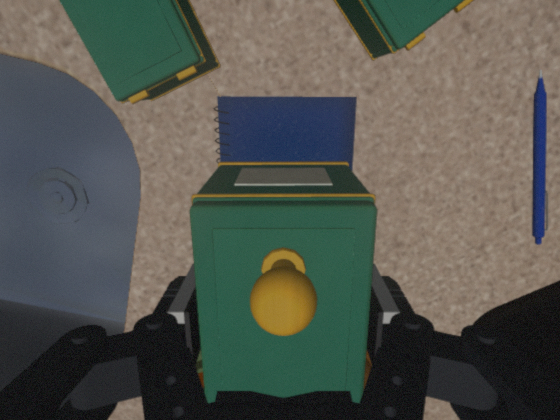

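```bash
python3 - <<'E'
from h import *
f=pickle.load(open("pics/w42.pkl","rb"))
for q in[(219,97),(356,97),(217,130),(354,150)]: print(onz(f,*q,.014).round(4))
# tin front edge (lid top front corners) in tool frame -> tin center
from plant import readout
R,p=tool(readout.state())
zf=None
for q in[(195,197),(375,197)]: 
    X=onz(f,*q,p[2]+.0525); print("lidfront",X.round(4))
E
```

```text
[0.5043 0.0497 0.014 ]
[0.5024 0.1519 0.014 ]
[0.5287 0.0473 0.014 ]
[0.5421 0.1534 0.014 ]
lidfront [0.5282 0.0718 0.1975]
lidfront [0.5272 0.1254 0.1975]
```

>>> {"fn": "play_rows", "kwargs": {"slide": [[0.3, 2, 0.1], [0, 3, 0.1], [0, 2.5, 0], [0, 1.5, 0], [0, 0.8, 0], [0, 0.6, 0], [0, 0.3, 0], [0, 0, 0]], "yaw": [0.5, 0, 0, 0, 0, 0, 0, 0], "grip": [1, 1, 1, 1, 1, 1, 1, 1]}}

```text
time: 42.25
tool_pos: [0.578, 0.1013, 0.0396]
tool_rot: [0.707, -0.707, -0.003, 0.003]
contact_force: [-0.0, 0.2, -5.4]
gripper_width: 0.689
```

>>> {"fn": "play_rows", "kwargs": {"slide": [[0, 0.2, 0], [0, 0.2, 0], [0, 0.2, 0], [0, 0, 0]], "yaw": [0, 0, 0, 0], "grip": [1, 1, 1, 1]}}

```text
time: 42.65
tool_pos: [0.5772, 0.1013, 0.0326]
tool_rot: [-0.707, 0.707, 0.003, -0.003]
contact_force: [-0.1, 0.8, -5.0]
gripper_width: 0.693
```

```bash
python3 v.py 43 220 150 400 330
```

```text
42.65 [0.5772 0.1013 0.0326] [-0.15  0.78 -5.04] 0.693 0.46
```

View pics/c43.png

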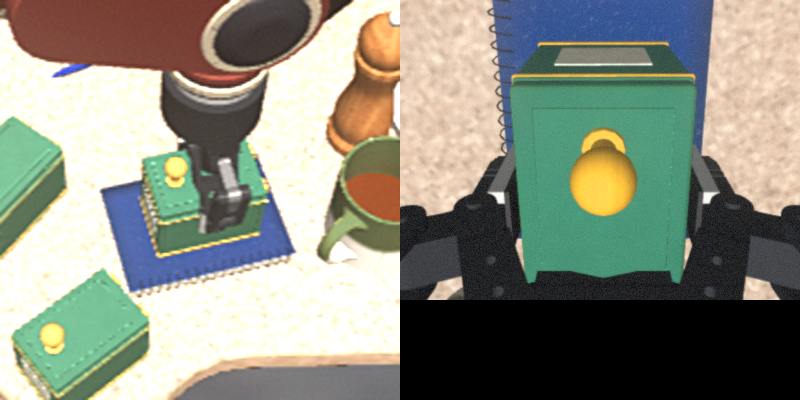

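Not quite down: the full weight is still on the hand. A little more, in 1 mm steps.

>>> {"fn": "play_rows", "kwargs": {"slide": [[0, 0.1, 0], [0, 0.1, 0], [0, 0, 0]], "yaw": [0, 0, 0], "grip": [1, 1, 1]}}

```text
time: 43.05
tool_pos: [0.5773, 0.1013, 0.0307]
tool_rot: [-0.707, 0.707, 0.003, -0.003]
contact_force: [-0.1, 0.2, -6.5]
gripper_width: 0.689
```

>>> {"fn": "play_rows", "kwargs": {"slide": [[0, 0.1, 0], [0, 0, 0]], "yaw": [0, 0], "grip": [1, 1]}}

```text
time: 43.25
tool_pos: [0.5773, 0.1013, 0.0297]
tool_rot: [-0.707, 0.707, 0.003, -0.003]
contact_force: [0.2, -1.0, -5.6]
gripper_width: 0.689
```

>>> {"fn": "play_rows", "kwargs": {"slide": [[0, 0.1, 0], [0, 0.1, 0], [0, 0, 0]], "yaw": [0, 0, 0], "grip": [1, 1, 1]}}

```text
time: 43.55
tool_pos: [0.5772, 0.1013, 0.0276]
tool_rot: [-0.707, 0.707, 0.003, -0.003]
contact_force: [0.7, -0.2, -5.9]
gripper_width: 0.691
```

>>> {"fn": "play_rows", "kwargs": {"slide": [[0, 0.1, 0], [0, 0.1, 0], [0, 0, 0]], "yaw": [0, 0, 0], "grip": [1, 1, 1]}}

```text
time: 43.85
tool_pos: [0.5776, 0.1013, 0.0273]
tool_rot: [-0.707, 0.707, 0.003, -0.003]
contact_force: [-5.6, -1.6, 2.6]
gripper_width: 0.688
```

```bash
python3 v.py 44 240 190 340 290
```

```text
43.85 [0.5776 0.1013 0.0273] [-5.62 -1.57  2.61] 0.688 0.47
```

View pics/c44.png

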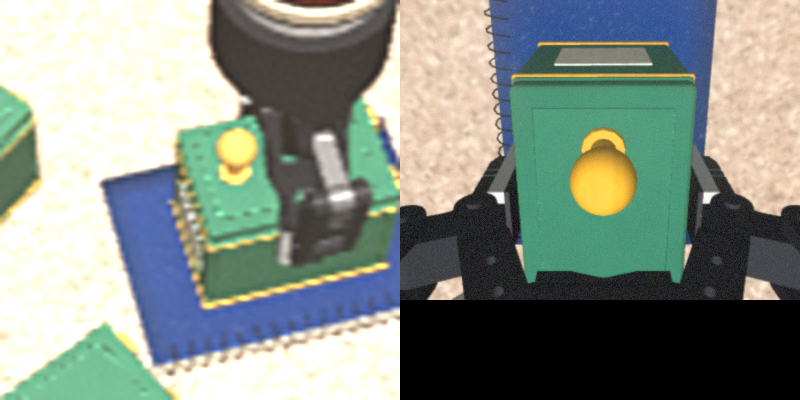

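Contact: the force has swung to +2.6 N. Releasing gently and rising.

>>> {"fn": "play_rows", "kwargs": {"slide": [[0, 0, 0], [0, 0, 0], [0, 0, 0], [0, 0, 0], [0, 0, 0]], "yaw": [0, 0, 0, 0, 0], "grip": [-0.3, -0.6, -1, -1, -1]}}

```text
time: 44.45
tool_pos: [0.578, 0.1014, 0.0264]
tool_rot: [0.707, -0.707, -0.003, 0.002]
contact_force: [-0.1, 0.3, 0.5]
gripper_width: 0.999
```

>>> {"fn": "play_rows", "kwargs": {"slide": [[0, -1, 0], [0, -2, 0], [0, -3, 0], [0, -4, 0], [0, -4, 0], [0, -2, 0], [0, 0, 0]], "yaw": [0, 0, 0, 0, 0, 0, 0], "grip": [-1, -1, -1, -1, -1, -1, -1]}}

```text
time: 45.15
tool_pos: [0.5802, 0.1015, 0.1918]
tool_rot: [0.707, -0.707, -0.006, -0.0]
contact_force: [0.4, -1.0, -0.1]
gripper_width: 1.002
```

```bash
python3 v.py 45 190 110 430 350;python3 - <<'E'
from h import *
f=pickle.load(open("pics/w45.pkl","rb"))
print(lidpose(f,np.array([.577,.1]),.083))
m=mask(f,(108,120,25),(125,255,255));ys,xs=np.nonzero(m);print(xs.min(),xs.max(),ys.min(),ys.max())
for k in knobs(f,(8,140,90)): print(np.round(k,1),onz(f,k[0],k[1],.103).round(4))
E
```

```text
45.15 [0.5802 0.1015 0.1918] [ 0.38 -1.05 -0.14] 1.002 0.47
(array([0.5758125 , 0.10088917]), (90.7083511352539, 55.73839569091797), 0.5208091139793396)
3 512 67 414
[367.5 399.   18.8] [0.7538 0.1735 0.103 ]
[321.5 350.   13.2] [0.7043 0.1328 0.103 ]
[330.  336.    6.3] [0.691 0.139 0.103]
[336.  325.5  26.1] [0.6812 0.1432 0.103 ]
[283.  164.   13.2] [0.5534 0.1009 0.103 ]
[155.5  85.5   8.9] [0.5037 0.02   0.103 ]
[196.5  64.    8.5] [0.4908 0.0467 0.103 ]
[389.   34.    9.2] [0.4728 0.1646 0.103 ]
[429.8   3.6   7.2] [0.4562 0.1873 0.103 ]
```

View pics/w45.png

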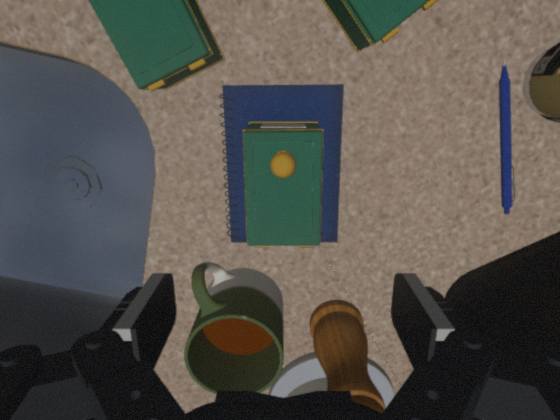

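View pics/c45.png

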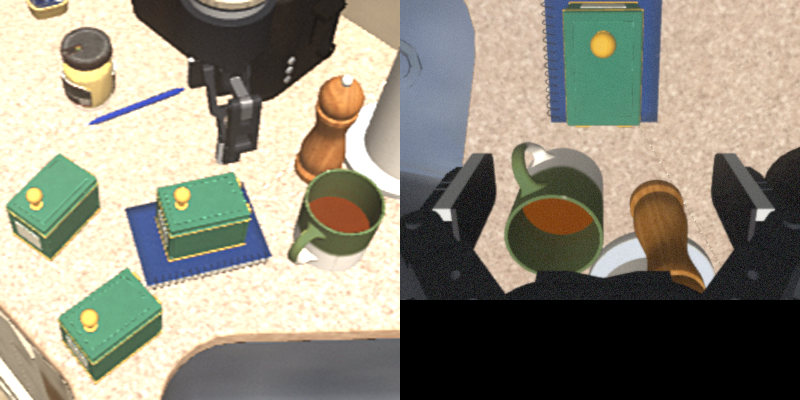

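Tin 1 stands at (0.576, 0.101) on the notepad. I'll raise the hand clear and do a final check against the first images.

>>> {"fn": "play_rows", "kwargs": {"slide": [[0, -4, 0], [-3, -3, 3], [-3, 0, 4], [-3, 0, 4], [-2, 0, 4], [0, 0, 3], [0, 0, 0]], "yaw": [0, 0, 0, 0, 0, 0, 0], "grip": [-1, -1, -1, -1, -1, -1, -1]}}

```text
time: 45.95
tool_pos: [0.4651, 0.2817, 0.2522]
tool_rot: [-0.707, 0.707, 0.003, -0.006]
contact_force: [0.2, -0.4, -0.5]
gripper_width: 1.006
```

```bash
python3 - <<'E'
from h import *
from plant import cams,readout
S=readout.state();print(S["time"],S["tool_pos"],S["contact_force"])
t=cams.grab_frame("top");s=cams.grab_frame("side")
t0=pickle.load(open("pics/top0.pkl","rb"))["image"];s0=pickle.load(open("pics/side0.pkl","rb"))["image"]
def mt(n,a,b,x0,y0,x1,y1):
    r=cv2.matchTemplate(b[y0-12:y1+12,x0-12:x1+12],a[y0:y1,x0:x1],cv2.TM_CCOEFF_NORMED);_,v,_,l=cv2.minMaxLoc(r);print(n,round(v,3),l[0]-12,l[1]-12)
for n,b in [("tin2",(268,233,316,284)),("tin3",(340,220,386,268)),("mug",(315,102,356,155)),("jar",(192,206,227,240))]: mt("top "+n,t0,t["image"],*b)
for n,b in [("tin2",(193,203,252,264)),("tin3",(224,273,290,336)),("mug",(362,210,422,270)),("jar",(225,126,260,175))]: mt("side "+n,s0,s["image"],*b)
f=t
print(lidpose(t,np.array([.576,.1]),.083),lidpose(t,np.array([.42,.16])),lidpose(t,np.array([.453,.005])))
cv2.imwrite("pics/fin.png",np.clip(np.hstack([cv2.resize(t["image"][90:310,170:410],(400,367)),cv2.resize(s["image"][120:350,160:430],(400,367))])*1.6,0,255).astype('uint8')[:,:,::-1])
E
```

```text
45.95 [0.46505385 0.28172604 0.25220667] [ 0.20578368 -0.38566588 -0.47292214]
top tin2 0.99 0 0
top tin3 0.979 0 0
top mug 0.994 0 0
top jar 0.288 -10 10
side tin2 0.904 0 0
side tin3 0.996 0 0
side mug 1.0 0 0
side jar 1.0 0 0
(array([0.5783559 , 0.10311049]), (88.69078063964844, 57.04208755493164), 0.679003894329071) (array([0.42024625, 0.16197375]), (85.3060531616211, 55.255252838134766), 38.63182830810547) (array([0.45307858, 0.00460986]), (85.5859603881836, 54.01084518432617), 24.569393157958984)
```

View pics/fin.png

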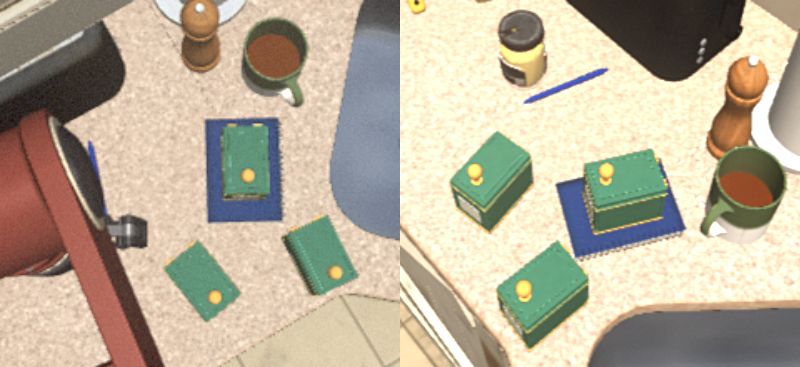

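```bash
python3 - <<'E'
from h import *
from plant import cams
s=cams.grab_frame("side")["image"]
cv2.imwrite("pics/finz.png",np.clip(np.hstack([cv2.resize(s[205:275,275:345],(400,400),interpolation=cv2.INTER_CUBIC),cv2.resize(s[200:270,190:260],(400,400),interpolation=cv2.INTER_CUBIC)])*1.7,0,255).astype('uint8')[:,:,::-1])
E
```

```text
(no output)
```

View pics/finz.png

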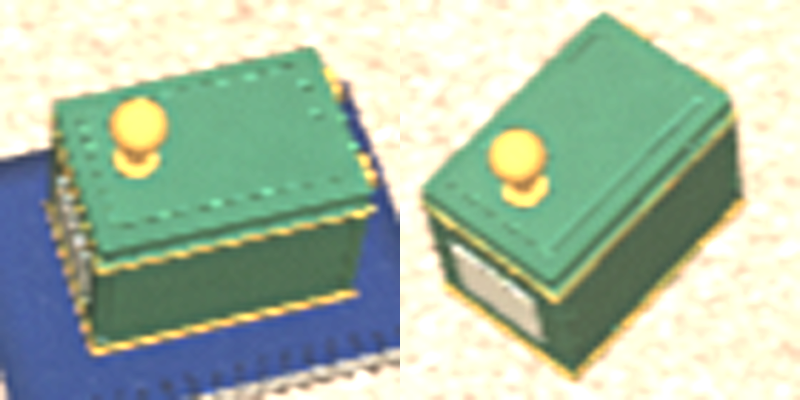

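Both lids are flush. Handing in.

```bash
python3 -c "
from plant import workorder,readout
print(workorder.job_done(),readout.state()['time'])"
```

```text
the job is handed in; nothing more can be done
the job is handed in; nothing more can be done
```

The stiff tin was the left one. It now stands shut and upright on the middle of the blue notepad, and I handed the job in at about 46 s of the 70 s allowed.

- **Lid tests:** I lifted each lid to about 0.6 rad, left to right. The left tin's lid stayed up when let go. The middle and right lids fell shut by themselves.
- **Placing:** I closed the left tin's lid, gripped the tin by its body and set it down. Its centre measured (0.576, 0.101) in the wrist view and (0.578, 0.103) in the top view; the notepad's middle is at about (0.576, 0.100). Its lid looks flush in the last side view.
- **Bystanders:** The middle and right tins and the mug showed no shift from the first images in the top and side views. The jar showed none in the side view. In the last top view the arm hid the jar, so that check gave no match.

**What went wrong on the way:**
- **First grip:** It closed on nothing. The real fingertips sit about 20 mm behind the reported TCP, not 11 mm ahead as the interface says.
- **Second grip:** A full squeeze kept the ball from turning, so the left tin tipped forward and slid about 5 cm towards the jar before I set it flat again. The jar had not moved in images taken then. A lighter grip worked for all three lids.

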